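# Lock the stop nuts of the eyelet press

### The arm

A 7-joint arm with a two-finger parallel gripper is mounted at the origin on the work surface. World frame = base frame: x ahead of the robot, y to its left, z up, the work surface at z = 0. Lengths are in mm, angles in rad, forces in N, time in s.
With the tool pointing down it reaches from about 400 to 875 mm from the base axis. Payload 4.4 kg.
Tool frame: the origin (TCP) lies midway between the tips of the shut fingers; the grasp point (between the pads) lies ctrl.grip_depth behind it (ctrl.grip_depth is the distance from the TCP to the grasp point, in mm); z points along the fingers, y is the line along which they close (so a half turn about z gives the same grasp; the last joint's range is limited). The gripper opens to 85 mm and grips with 20 to 120 N. Pads are 22 mm wide; open, the fingers measure 114 mm over their backs; the gripper's body (76 mm by 85 mm) begins 54 mm behind the grasp point. The pads swing forward as they close: fully open they stand 13 mm farther back than shut.
Start: joints at [1.12, 0.628, 0.038, 1.517, -0.027, 0.996, -0.02], TCP at [244.021, -602.471, 231.313] pointing down, gripper open.
Joint ranges: [-3.06, 3.06], [-0.37, 2.12], [-1.25, 1.32], [0.18, 2.47], [-1.1, 4.24], [0.23, 1.98], [-2.94, 2.94]. Speed limits (rad/s): [2.57, 2.57, 3.14, 3.14, 3.14, 3.14, 3.14].

### API

Orientations are given as [roll, pitch, yaw] about the fixed x, y, z axes, in that order (R = Rz(yaw) Ry(pitch) Rx(roll)).
In Python, from cell import ctrl gives the robot as it stands.
- The arm moves only by the tool carry_out, never from a script. Its argument "deltas" is one flat list of numbers, 7 for each row, row after row: the turn, a rotation vector about the tool's x, y, z in degrees, then the shift along the tool's x, y, z in m, then the closure, from -1 (fully open) to 1 (shut). In form: [wx, wy, wz, dx, dy, dz, claw, wx, wy, wz, dx, dy, dz, claw, ...]. A call has 1 to 12 rows; each row shifts and turns the commanded pose from where the row before left it, along the tool's axes as they then stand; what a row does not reach is not made up. A row lasts 1/8 s, in which the tool goes at most 62.5 mm and 10.7 degrees, less where a joint would pass 70% of its speed; a pose out of reach is approached as far as the arm can. A call with a gripper value outside its range is refused whole. The fingers move at their own pace and stop on an object; the grip force is fixed at half the most. Time passes only in rows, so rows that do not move let the fingers close. It gives the time, the measured TCP pose, the force, the opening and the grip force at its end, in the units of the state.
- ctrl.read_state(): the state, without advancing time (a new reading comes with each control period).
- ctrl.get_image(name): name is "scene" or "side" or "wrist"; returns the picture (420x560x3 uint8, red, green, blue); there is no depth.
- ctrl.calibration(name): a dict with "mtx" (3x3 intrinsics, pixels), "R" (3x3) and "t" (3): a world point X has camera coordinates R X + t. Camera axes: x right, y down, z forward; pixel columns grow to the right and rows downward; lengths in mm; the calibration is good to about 2 mm. A picture is of the moment at which its call begins: read the wrist's pose just before it. calibration takes no time and is no camera call; for the wrist camera it gives the pose at the moment of the call.
- ctrl.finish_job(): hands the job in; it is judged then, once.
The state is a dict: "clock": time; "qpos": joint angles; "qd": joint speeds; "tau": joint torques, N m; "eef_pos": TCP position; "tool_rot": TCP orientation; "force": force on the tool from outside, world axes, zero at the start; "torque": the same for the moment, N m; "width": finger opening in mm; "gripper_force": force on a finger pad.
Only numpy, scipy, OpenCV 4.12 (cv2) and the standard library are available. Lean on these libraries where they do the work, as an engineer would, in place of code of your own. Each camera call takes 0.05 s, during which the arm holds its last target. There are 200 camera calls.

### The job

The stop of the green eyelet press has just been set and now has to be locked without losing the setting: slide the large jaw of the flat open-ended spanner fully onto the big brass lower nut, flat on the base, with its handle resting against the steel gauge pin just clockwise of it, so that the pin keeps the nut from following. Then put the large ring of the cranked ring spanner over the thin steel jam nut and tighten it clockwise (seen from above) down onto the brass nut to about 1.5 N m, at least 1.1 and never over 1.9; the brass nut may not turn by more than 15 degrees in all. Finally lift the ring spanner off and lay it back on the bench the way it lay, leave the open-ended spanner on its nut against the pin, and leave the carton and the jar where they are.

Things in the scene. Friction and masses are not known exactly. Their poses are not given: they have to be found in the camera images.
- press: Green bench eyelet press, fixed. Origin on the bench (z = 0) below the stop stud; x to the back, y left, z up. Base x -75..180, y -137..152 mm, flat top at z = 22 mm. On it: the stop stud with its two nuts at x = y = 0, two gauge pins at x 55, y 74 and x 55, y -112, a die 22 mm high at y -75. Two cheeks 117 mm high at the back (x 98..172, y -110..-40) carry the raised hand lever.
- lever_top (a point): Top of the hand lever, 405 mm above the bench. The lever stands fixed, leaning back, from the cheeks to here; a side arm on it holds a dark sleeve at press x 100..170, y -110..20, z 210..260 mm. Keep the arm clear: carry things round the front.
- stud_top (a point): Top centre of the stop stud, threaded, 20 mm thick, 78 mm above the bench. Axes as the press.
- gauge_pin (a point): Top centre of the left steel gauge pin, 16 mm thick, 56 mm above the bench, 92 mm from the stud: it stops the open-ended spanner. With that spanner on the brass nut and touching, the pin's axis is 20 mm to the spanner's +y side of its centre line, and the handle points from the stud about 66 degrees counter-clockwise from the press's x axis; the pin is on its clockwise side.
- stop_nut_mark (a point): Yellow mark on the brass lower nut (hexagon 34 mm across flats, z 24..40 mm): at its top, 17 mm from the axis, mid-flat; x axis square out of that flat. The spanner fits two flats with its handle within 3 degrees of touching the pin. Alone the nut resists 0.8 N m, beyond that it turns with the jam nut unless held; taking up the spanner's slack turns it 5 to 12 degrees.
- jam_nut_top (a point): Centre of the top of the thin steel jam nut (hexagon 30 mm across flats, z 40..51 mm), on the stud's axis; x axis square out of a flat. One flat faces about 222 degrees counter-clockwise from the press's x axis (front right): a ring spanner handle pointing that way has room to swing 60 degrees clockwise.
- jam_nut (a joint): Turn of the jam nut against the brass nut, rad, growing clockwise seen from above (tightening). Starts finger-tight at 0 to 0.06. The torque needed is 0.1 N m plus 5 N m per rad: 1.1 N m at 0.20, 1.5 at 0.28, 1.9 at 0.36. It stays where it is left.
- open_spanner: Flat open-ended spanner, pale with a dark inlay, 10 mm thick, 0.29 to 0.47 kg, lying on the bench. Origin under the handle's middle (about its balance point); x towards the large jaw, z up. Handle 24 mm wide, x -70..80 mm. The small jaw at the other end (x = -105 mm, 28.6 mm wide) does not fit the nuts.
- open_spanner_grip (a point): Point on the handle 12 mm behind the spanner's origin, 5 mm above its underside: gripped here the fingers clear the gauge pin. Axes as the spanner.
- open_spanner_jaw (a point): Centre of the large jaw, where the nut's axis comes: 115 mm ahead of the spanner's origin, 5 mm above its underside (27 mm above the bench when lying on the base). Jaw 35.5 mm wide with flared tips, open to +x, 56 mm over the cheeks; throat 20.5 mm behind this point, tips 20 mm ahead. It turns about 4.5 degrees either way on the nut. Axes as the spanner.
- ring_spanner: Cranked double-ended ring spanner, grey steel, 0.30 to 0.49 kg, lying on both rings, handle arched up. Origin at the rings' underside below the handle's middle (about its balance point); x towards the large ring, z up. Home on the jam nut its underside is 40 mm above the bench, on the brass nut. The small ring at x = -110 mm (25 mm) does not fit.
- ring_spanner_grip (a point): Middle of the handle, 32 mm above the rings' underside; handle 18 mm wide, 12 mm thick, straight for 65 mm each way. 110 mm from the ring's centre: 1.5 N m is 13.6 N here, square to the handle. Axes as the spanner.
- ring_spanner_ring (a point): Centre of the large ring at its underside, 110 mm ahead of the spanner's origin. Ring 14 mm high, about 50 mm outside, hole a plain hexagon 31.5 mm across flats, two flats square to the spanner's x axis: the handle lies square to a flat of the nut. It turns about 5 degrees either way on the nut. Axes as the spanner.
- carton: Small taped cardboard carton, 90 x 150 x 80 mm, to the right behind the press. Origin under its middle. Not to be disturbed.
- eyelet_jar: Small jar of eyelets, 64 mm wide, 75 mm high, to the left in front of the press. Origin under its middle. Not to be disturbed.

How it is judged (in metres and radians):
On the way, in this order (a step that is already met when the one before it is completed fails the run):
1. the large jaw of the open-ended spanner is fully on the lower nut, down at the base, with its handle within 4 mm of the gauge pin (horizontal distance between open_spanner_jaw and stud_top below 0.006 m and z of open_spanner_jaw in the frame of press below 0.034 m and angle between open_spanner's own z axis and vertical below 0.1 rad and y of gauge_pin in the frame of open_spanner between 0.012 and 0.024 m), for 0.2 s.
2. the jam nut is tight (at least 1.1 N m) with the ring spanner on it and the open-ended spanner still on the lower nut (value of joint jam_nut above 0.2 rad and horizontal distance between each of ring_spanner_ring, open_spanner_jaw and stud_top below 0.008 m), for 0.1 s.
At the end, for the whole second after the job is handed in: jam nut tight, 1.1 to 1.9 N m; brass nut turned under 15 degrees; large jaw of the open-ended spanner still low on the brass nut, within 8 mm of the stud's axis, its handle within 4 mm of the gauge pin; ring spanner at rest on the bench, right way up (within 4 mm and 0.06 rad) (value of joint jam_nut between 0.2 and 0.36 rad and distance of stop_nut_mark from where it was at the start of the episode below 0.0045 m and horizontal distance between open_spanner_jaw and stud_top below 0.008 m and height (world z) of ring_spanner below 0.004 m and angle between ring_spanner's own z axis and vertical below 0.06 rad and linear speed of ring_spanner below 0.01 m/s and z of open_spanner_jaw in the frame of press below 0.034 m and y of gauge_pin in the frame of open_spanner between 0.012 and 0.024 m); the robot touches nothing.
It fails at once if the jam nut is over-tightened, above 1.9 N m (value of joint jam_nut above 0.36 rad).
It fails at once if the lower nut is turned by more than 15 degrees (distance of stop_nut_mark from where it was at the start of the episode above 0.0045 m).
It fails at once if the carton or jar is moved by more than 20 mm (distance of any of carton, eyelet_jar from where it was at the start of the episode above 0.02 m).
It also fails if it takes over 72 s, if anything falls off the work surface, if the arm or the gripper's body presses on something with over 40 N, if the wrist force passes 120 N, or if a joint passes its speed limit or range.

## Working session

There is one attempt and no reset: what is moved stays moved. The work goes in short steps, Python scripts to look and compute and a tool call to move; the robot and the scene stay as the last step left them, time stands still between calls to the robot, and variables do not carry over. Pictures are saved under pics/ and viewed, at most 10 in all, crops included, and the job is handed in when it is done.

Besides the shell and the picture viewer there is one more tool, called after ">>>" as name(argument=value, ...) on one line, values as JSON. carry_out: Moves the arm, as the interface text tells. Its arguments: {"type":"object","properties":{"deltas":{"type":"array"}},"required":["deltas"]}

```bash
ls; mkdir -p pics; python3 - <<'E'
from cell import ctrl
import cv2, numpy as np
s=ctrl.read_state(); print({k:np.round(v,3).tolist() for k,v in s.items()}, ctrl.grip_depth)
ims=[]
for n in ("scene","side","wrist"):
    c=ctrl.calibration(n); print(n,np.round(c["mtx"],1).tolist(),np.round(c["R"],3).tolist(),np.round(c["t"],1).tolist())
    im=ctrl.get_image(n)[:,:,::-1]; cv2.imwrite(f"pics/{n}0.png",im)
E
```

```text
pics
{'clock': 0.0, 'qpos': [1.12, 0.629, 0.038, 1.518, -0.027, 0.996, -0.02], 'qd': [0.001, 0.001, -0.0, -0.001, -0.0, 0.002, -0.001], 'tau': [0.001, -56.34, 1.226, -19.344, 0.011, 0.01, -0.0], 'eef_pos': [243.794, -601.855, 230.386], 'tool_rot': [-3.14, 0.0, 0.385], 'force': [-0.053, 0.153, -0.083], 'torque': [0.008, -0.018, 0.035], 'gripper_force': 0.0, 'width': 85.273} 18.700000000000003
scene [[404.2, 0.0, 278.0], [0.0, 404.2, 209.8], [0.0, 0.0, 1.0]] [[0.854, 0.52, -0.008], [0.372, -0.621, -0.69], [-0.363, 0.587, -0.724]] [-492.3, -33.9, 1559.1]
side [[388.7, 0.0, 281.2], [0.0, 388.7, 212.3], [0.0, 0.0, 1.0]] [[-0.928, -0.372, 0.018], [-0.239, 0.558, -0.794], [0.285, -0.742, -0.607]] [528.2, 340.9, 1234.3]
wrist [[291.7, 0.0, 280.8], [0.0, 291.7, 210.6], [0.0, 0.0, 1.0]] [[0.374, -0.927, -0.002], [-0.893, -0.36, 0.271], [-0.252, -0.1, -0.963]] [-647.8, -33.8, 378.5]
```

View pics/scene0.png

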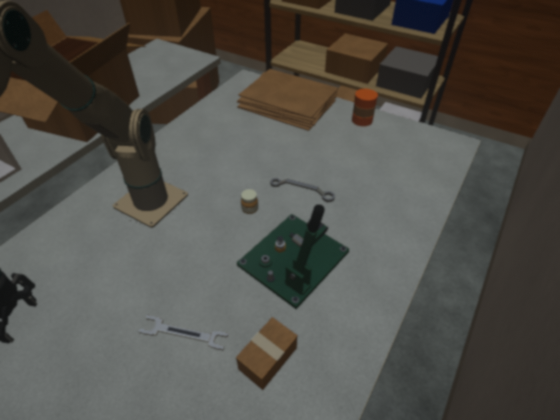

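View pics/side0.png

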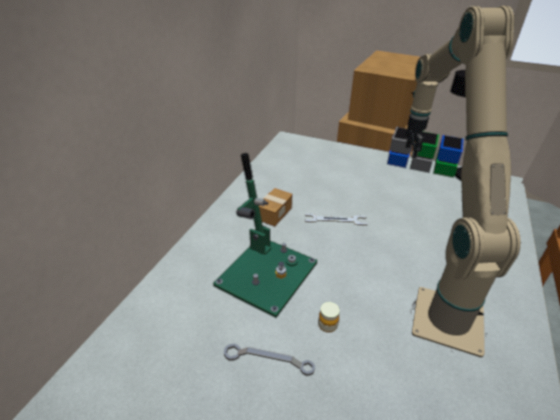

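```bash
cat > h.py <<'E'
from cell import ctrl
import cv2, numpy as np
from scipy.spatial.transform import Rotation as Ro
def cal(n):
    c=ctrl.calibration(n); return tuple(np.array(c[k],float) for k in ("mtx","R","t"))
def ray(c,uv):
    K,R,t=c; d=R.T@np.linalg.solve(K,[uv[0],uv[1],1.]); return -R.T@t, d/np.linalg.norm(d)
def plane(c,uv,z):
    o,d=ray(c,uv); return o+d*(z-o[2])/d[2]
def cross(rs):
    A=sum(np.eye(3)-np.outer(d,d) for o,d in rs); b=sum((np.eye(3)-np.outer(d,d))@o for o,d in rs)
    p=np.linalg.solve(A,b); return p,[np.linalg.norm((np.eye(3)-np.outer(d,d))@(p-o)) for o,d in rs]
def proj(c,X):
    K,R,t=c; p=K@(R@np.array(X,float)+t); return p[:2]/p[2]
def pose():
    s=ctrl.read_state(); return s, np.array(s["eef_pos"]), Ro.from_euler("xyz",s["tool_rot"])
def move(p,R,tp,tR):
    "rotvec (deg) and shift (m) in tool axes from pose to target"
    return np.round((R.inv()*tR).as_rotvec(degrees=True),2), np.round(R.inv().apply(np.array(tp)-p)/1000,4)
def down(yaw): return Ro.from_euler("xyz",[np.pi,0,yaw])
def shot(n,name):
    c=cal(n); im=ctrl.get_image(n)[:,:,::-1].copy(); cv2.imwrite(f"pics/{name}.png",im); np.savez(f"pics/{name}.npz",K=c[0],R=c[1],t=c[2]); return c,im
E
python3 - <<'E'
from h import *
a,b=cal("scene"),cal("side")
f=lambda c,u,z=0:np.round(plane(c,u,z)[:2]).tolist()
print("open",f(a,(150,325)),f(a,(217,339)),f(b,(310,218)),f(b,(363,220)))
print("ring",f(a,(277,183)),f(a,(329,196)),f(b,(232,352)),f(b,(307,367)))
print("base",[f(a,u,22) for u in ((238,264),(292,216),(348,250),(296,304))],[f(b,u,22) for u in((214,284),(259,237),(317,262),(277,313))])
print("stud",cross([ray(a,(280,240)),ray(b,(281,265))]),"pins",[f(a,u,56) for u in((264,258),(270,272),(297,238))],[f(b,u,56) for u in((292,259),(256,277),(283,245))])
print("jar",f(a,(249,208)),f(b,(329,325)),"carton",f(a,(265,355),40),f(b,(277,208),40))
s,p,R=pose(); K,Rc,t=cal("wrist"); print("cam in tool",R.inv().apply(-Rc.T@t-p), (Rc@R.as_matrix()).round(3).tolist())
E
```

```text
open [366.0, -386.0] [564.0, -318.0] [568.0, -324.0] [359.0, -399.0]
ring [366.0, 338.0] [578.0, 378.0] [578.0, 363.0] [361.0, 325.0]
base [[473.0, -82.0], [518.0, 194.0], [757.0, 156.0], [709.0, -113.0]] [[744.0, 171.0], [705.0, -107.0], [456.0, -64.0], [503.0, 200.0]]
stud (array([555.8521319 ,  43.26877174,  66.91066606]), [np.float64(1.9767077513649083), np.float64(1.9767077513648212)]) pins [[547.0, -39.0], [593.0, -74.0], [597.0, 88.0]] [[533.0, -10.0], [614.0, 116.0], [589.0, -65.0]]
jar [348.0, 164.0] [343.0, 164.0] carton [719.0, -301.0] [703.0, -285.0]
cam in tool [  68.96754473   -1.1747513  -142.04188364] [[-0.002, 1.0, -0.0], [-0.963, -0.001, -0.271], [-0.271, -0.0, 0.963]]
```

>>> carry_out(deltas=[0,0,0,0.037,-0.0106,0.011,-1,0,0,0,0.037,-0.0106,0.011,-1,0,0,0,0.037,-0.0106,0.011,-1,0,0,0,0.037,-0.0106,0.011,-1,0,0,0,0.037,-0.0106,0.011,-1,0,0,0,0.037,-0.0106,0.011,-1,0,0,0,0.037,-0.0106,0.011,-1,0,0,0,0.037,-0.0106,0.011,-1,0,0,0,0,0,0,-1,0,0,0,0,0,0,-1])

```text
clock: 1.4
eef_pos: [485.9, -413.2, 143.1]
tool_rot: [-3.142, 0.001, 0.385]
force: [-0.1, -0.4, -0.0]
width: 85.4
gripper_force: 0.0
```

```bash
python3 - <<'E'
from h import *
s,p,R=pose(); print(s["clock"],p,s["tool_rot"],np.abs(s["qd"]).max())
c,im=shot("wrist","w1")
E
```

```text
1.4 [ 485.89496365 -413.16928743  143.0820005 ] [-3.14150002e+00  1.13539656e-03  3.84698793e-01] 0.023069341245708613
```

>>> carry_out(deltas=[0,0,0,0,-0.03,0.005,-1,0,0,0,0,-0.03,0.005,-1,0,0,0,0,-0.03,0,-1,0,0,0,0,0,0,-1,0,0,0,0,0,0,-1])

```text
clock: 2.08
eef_pos: [452.7, -331.3, 133.9]
tool_rot: [3.139, -0.0, 0.383]
force: [0.4, -0.3, 0.3]
width: 85.1
gripper_force: 0.0
```

```bash
python3 - <<'E'
from h import *
s,p,R=pose(); print(s["clock"],p,s["tool_rot"],np.abs(s["qd"]).max())
c,im=shot("wrist","w2")
a=cv2.imread("pics/w1.png"); cv2.imwrite("pics/w12.png",cv2.resize(np.hstack([a,im]),(800,300)))
E
```

```text
2.075 [ 452.7238149  -331.25805559  133.90123533] [ 3.13943671e+00 -3.85932350e-04  3.82875249e-01] 0.013491617182567537
```

View pics/w12.png

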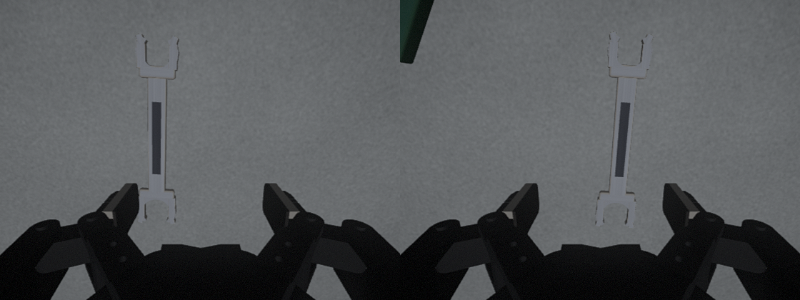

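```bash
cat >> h.py <<'E'
def load(name):
    f=np.load(f"pics/{name}.npz"); return (f["K"],f["R"],f["t"]), cv2.imread(f"pics/{name}.png")
E
python3 - <<'E'
from h import *
out=[];IN=[]
for n in("w1","w2"):
    c,im=load(n); g=cv2.GaussianBlur(im,(3,3),0).astype(int)
    bg=np.median(g[20:200].reshape(-1,3),0); lum=g.sum(2)/3; roi=np.zeros(lum.shape,bool); roi[30:330,150:330]=1
    print(n,bg, lum[185,210:240].astype(int) if n=="w1" else lum[185,295:325].astype(int))
    ink=(roi&(g[:,:,1]<bg[1]-25)).astype(np.uint8)
    cs=[k for k in cv2.findContours(ink,0,1)[0] if 300<cv2.contourArea(k)<3000 and cv2.minAreaRect(k)[0][1]<260]
    for k in cs:
        r=cv2.minAreaRect(k); print(np.round(r[0],1),np.round(r[1],1),r[2]); b=cv2.boxPoints(r); b=b[np.argsort(b[:,1])]
        IN.append((c,b[:2].mean(0),b[2:].mean(0)))
    pale=(roi&(lum>bg.mean()+14)).astype(np.uint8); cv2.imwrite(f"pics/m_{n}.png",pale*255)
    k=max(cv2.findContours(pale,0,1)[0],key=cv2.contourArea); print(cv2.contourArea(k),cv2.boundingRect(k))
    W=np.array([plane(c,q,10.)[:2] for q in (k|0).reshape(-1,2)])
    r=cv2.minAreaRect(W.astype(np.float32)); print("world rect",r)
for i in(1,2):
    print("inlay end",cross([ray(x[0],x[i]) for x in IN]),[plane(x[0],x[i],10).round(1) for x in IN])
cv2.imwrite("pics/masks.png",np.hstack([cv2.imread(f"pics/m_{n}.png")[30:340,140:340] for n in("w1","w2")]))
E
```

```text
w1 [110. 108. 105.] [122 116  96  69  52  50  52  52  51  51  50  49  49  49  62  91 115 123
 125 125 115  94  84  98 112 114 114 112 111 110]
[219. 193.] [100.  12.] 90.0
277.0 (224, 147, 6, 123)
world rect ((456.78424072265625, -366.6405944824219), (124.35577392578125, 4.5782084465026855), 17.900955200195312)
w2 [110. 108. 105.] [113 115 109  96  97 110 119 122 122 116  96  69  54  52  53  53  52  52
  51  50  50  51  60  85 111 122 124 125 119 110]
[310.8 195.3] [ 12.9 104.1] 5.19442892074585
282.0 (311, 147, 16, 128)
world rect ((456.6747131347656, -367.00640869140625), (125.80036163330078, 4.75157356262207), 17.729368209838867)
inlay end (array([ 516.01315815, -338.20373395,    9.22477668]), [np.float64(0.018731301818410942), np.float64(0.018731301818292568)]) [array([ 516.1, -338.3,   10. ]), array([ 516. , -338.1,   10. ])]
inlay end (array([ 421.03653792, -369.90088564,    7.59095273]), [np.float64(0.2999584601013035), np.float64(0.2999584601015148)]) [array([ 422.5, -370. ,   10. ]), array([ 421.6, -369.4,   10. ])]
```

View pics/masks.png

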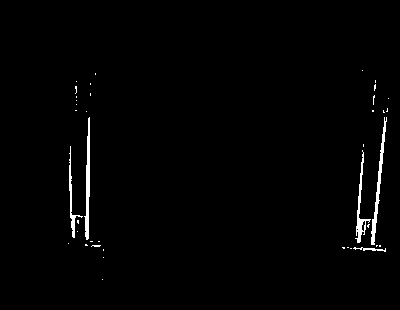

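```bash
python3 - <<'E'
from h import *
c,im=load("w1"); d,im2=load("w2")
ctr=np.array([469.,-354.]); ax=np.array([94.5,32]); ax/=np.linalg.norm(ax)
print(np.degrees(np.arctan2(*ax[::-1])))
for cc,pts in((c,[(221,52),(221,94),(220,283),(222,309),(220,102)]),(d,[(882-560,52),(882-560,94),(864-560,287),(862-560,312)])):
    for u in pts:
        P=plane(cc,u,10)[:2]-ctr; print(u,round(P@ax,1),round(P@[-ax[1],ax[0]],1))
# handle edge profile along the axis normal at several stations in w1/w2, find outer dark outline
for cc,I in((c,im),(d,im2)):
  for x in(-60,-40,0,40,60):
    prof=[]
    for y in np.arange(-20,20.5,1):
        P=ctr+ax*x+np.array([-ax[1],ax[0]])*y; u=proj(cc,[*P,10.]); prof.append(int(cv2.getRectSubPix(I,(1,1),tuple(map(float,u))).mean()))
    print(x,prof)
E
```

```text
18.707351427434702
(221, 52) 125.2 -2.0
(221, 94) 91.9 -2.1
(220, 283) -94.4 -1.2
(222, 309) -125.8 -3.4
(220, 102) 85.2 -1.2
(322, 52) 123.0 1.0
(322, 94) 90.9 -2.0
(304, 287) -93.8 -0.7
(302, 312) -123.2 -0.9
-60 [111, 110, 109, 108, 110, 113, 108, 88, 78, 102, 123, 125, 124, 123, 122, 120, 119, 121, 121, 119, 121, 122, 121, 121, 120, 123, 123, 122, 121, 121, 121, 112, 103, 107, 109, 111, 112, 112, 112, 112, 112]
-40 [113, 114, 112, 111, 111, 110, 107, 92, 79, 111, 124, 128, 127, 124, 103, 62, 48, 49, 50, 50, 50, 52, 54, 51, 49, 53, 83, 117, 125, 123, 121, 115, 110, 112, 111, 111, 111, 110, 109, 111, 112]
0 [115, 113, 112, 112, 114, 113, 107, 83, 86, 116, 126, 127, 123, 127, 112, 54, 48, 49, 50, 49, 52, 52, 52, 52, 49, 55, 83, 112, 123, 123, 121, 117, 114, 114, 115, 117, 117, 116, 115, 114, 113]
40 [111, 112, 111, 112, 111, 112, 104, 84, 91, 117, 122, 123, 123, 117, 86, 55, 49, 49, 50, 51, 53, 52, 51, 51, 50, 59, 91, 117, 121, 120, 117, 99, 93, 111, 111, 110, 110, 110, 108, 107, 107]
60 [113, 112, 112, 114, 114, 115, 103, 68, 92, 120, 120, 120, 121, 120, 120, 118, 118, 119, 118, 11
[... 408 characters left out ...]
51, 51, 52, 54, 54, 53, 52, 53, 80, 117, 125, 123, 123, 117, 100, 91, 112, 112, 112, 111, 112, 111, 110]
0 [113, 113, 117, 114, 114, 112, 112, 112, 106, 111, 125, 127, 125, 122, 101, 61, 52, 47, 51, 52, 52, 53, 53, 52, 51, 55, 80, 113, 123, 123, 121, 113, 95, 93, 116, 115, 115, 116, 117, 117, 117]
40 [113, 110, 109, 110, 111, 112, 112, 111, 104, 106, 121, 122, 123, 120, 96, 54, 49, 51, 52, 51, 52, 52, 52, 53, 51, 51, 89, 121, 120, 121, 120, 106, 85, 101, 118, 114, 111, 110, 109, 109, 110]
60 [110, 111, 113, 113, 112, 111, 113, 115, 115, 116, 120, 121, 121, 121, 120, 120, 119, 119, 118, 119, 120, 119, 119, 122, 120, 118, 117, 118, 118, 120, 120, 107, 89, 97, 113, 114, 112, 110, 110, 110, 108]
```

```bash
python3 - <<'E'
from h import *
s,p,R=pose(); print(p, move(p,R,[457.5,-358,2.5],down(np.radians(18.6))))
E
```

```text
[ 452.83920368 -331.3791038   133.78830093] (array([ 0.12, -0.03,  3.33]), array([-0.0057,  0.0262,  0.1313]))
```

>>> carry_out(deltas=[0.1,0,3.3,-0.0057,0.0262,0.03,-1,0,0,0,0,0,0.03,-1,0,0,0,0,0,0.03,-1,0,0,0,0,0,0.02,-1,0,0,0,0,0,0.01,-1,0,0,0,0,0,0.011,-1,0,0,0,0,0,0,-1])

```text
clock: 3.0
eef_pos: [457.1, -355.7, 2.0]
tool_rot: [-3.139, 0.0, 0.327]
force: [-0.4, 0.1, 0.0]
width: 85.4
gripper_force: 0.0
```

```bash
python3 - <<'E'
from h import *
s,p,R=pose(); print(s["clock"],p,move(p,R,[457.5,-358,2.5],down(np.radians(18.6))))
E
```

```text
3.0 [ 457.08294428 -355.7437945     1.958519  ] (array([-0.12,  0.02,  0.13]), array([-0.0003,  0.0023, -0.0005]))
```

Nudge, then close.

>>> carry_out(deltas=[0,0,0,0,0.002,0,-1,0,0,0,0,0,0,1,0,0,0,0,0,0,1,0,0,0,0,0,0,1,0,0,0,0,0,0,1,0,0,0,0,0,0,1,0,0,0,0,0,0,1,0,0,0,0,0,0,1])

```text
clock: 4.0
eef_pos: [458.3, -358.0, 2.9]
tool_rot: [-3.141, -0.001, 0.327]
force: [-1.1, 0.5, 5.4]
width: 21.8
gripper_force: 59.4
```

>>> carry_out(deltas=[0,0,0,0,0,-0.02,1,0,0,0,0,0,-0.04,1,0,0,0,0,0,-0.04,1,0,0,0,0.01,-0.04,-0.04,1,0,0,0,0.01,-0.04,-0.008,1,0,0,0,0.01,-0.04,0,1,0,0,0,0.01,-0.04,0,1,0,0,0,0.01,-0.04,0,1,0,0,0,0.01,-0.031,0,1,0,0,0,0,0,0,1,0,0,0,0,0,0,1])

```text
clock: 5.38
eef_pos: [440.5, -120.1, 151.2]
tool_rot: [-3.14, -0.0, 0.327]
force: [0.1, -0.5, -3.5]
width: 22.0
gripper_force: 59.9
```

```bash
python3 - <<'E'
from h import *
s,p,R=pose(); print(s["clock"],p,s["tool_rot"],np.abs(s["qd"]).max(),s["force"],s["torque"],s["qpos"])
c,im=shot("wrist","w3")
E
```

```text
5.375 [ 440.48592346 -120.10210519  151.17494136] [-3.14039951e+00 -1.28614995e-04  3.27141853e-01] 0.021099495640596377 [ 0.05670477 -0.46956091 -3.51109795] [-0.03936221  0.02067523  0.00353887] [ 0.13749029  0.48959917  0.0955069   2.12334898 -0.09053908  0.53284532
 -0.9437551 ]
```

>>> carry_out(deltas=[0,0,0,0.01,-0.03,0,1,0,0,0,0.01,-0.03,0,1,0,0,0,0.01,-0.03,0,1,0,0,0,0,0,0,1,0,0,0,0,0,0,1])

```text
clock: 6.05
eef_pos: [440.2, -26.1, 151.0]
tool_rot: [-3.141, 0.0, 0.326]
force: [-0.8, -0.2, -3.7]
width: 21.6
gripper_force: 60.0
```

```bash
python3 - <<'E'
from h import *
s,p,R=pose(); print(s["clock"],p,s["tool_rot"],np.abs(s["qd"]).max())
c,im=shot("wrist","w4")
a=cv2.imread("pics/w3.png"); cv2.imwrite("pics/w34.png",cv2.convertScaleAbs(cv2.resize(np.hstack([a,im])[:, :],(800,300)),alpha=1.6))
E
```

```text
6.05 [440.20004352 -26.1472843  150.96258529] [-3.14061791e+00  5.82403896e-05  3.25519258e-01] 0.01362622964699925
```

View pics/w34.png

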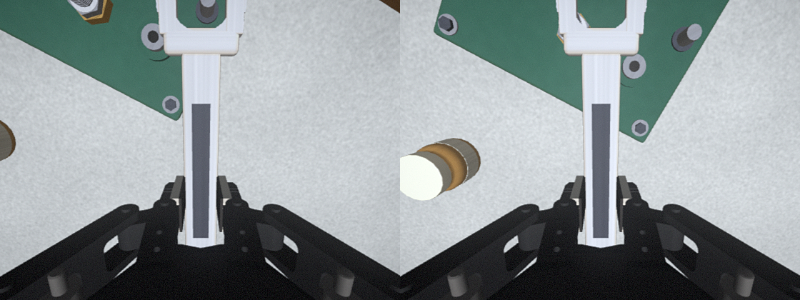

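>>> carry_out(deltas=[0,0,0,0.009,0.021,0,1,0,0,0,0.009,0.021,0,1,0,0,0,0,0,0,1,0,0,0,0,0,0,1])

```text
clock: 6.6
eef_pos: [469.7, -59.4, 150.6]
tool_rot: [-3.139, 0.001, 0.326]
force: [0.1, 0.1, -3.1]
width: 22.1
gripper_force: 60.0
```

```bash
python3 - <<'E'
from h import *
s,p,R=pose(); print(s["clock"],p,s["tool_rot"],np.abs(s["qd"]).max())
c,im=shot("wrist","w5")
E
```

```text
6.6 [469.73945203 -59.41042065 150.59680866] [-3.13925383e+00  1.25223377e-03  3.25506677e-01] 0.01508362702104055
```

>>> carry_out(deltas=[0,0,0,-0.009,-0.021,0,1,0,0,-9,-0.009,-0.021,0,1,0,0,-10,0,0,0,1,0,0,-10,0,0,0,1,0,0,-10,0,0,0,1,0,0,-10,0,0,0,1,0,0,-6,0,0,0,1,0,0,0,0,0,0,1,0,0,0,0,0,0,1])

```text
clock: 7.78
eef_pos: [439.8, -24.8, 150.9]
tool_rot: [-3.14, -0.001, 1.286]
force: [-0.3, 0.4, -2.6]
width: 22.3
gripper_force: 60.0
```

```bash
python3 - <<'E'
from h import *
s,p,R=pose(); print(s["clock"],p,s["tool_rot"],np.abs(s["qd"]).max())
c,im=shot("wrist","w6")
a=cv2.imread("pics/w5.png"); cv2.imwrite("pics/w56.png",cv2.convertScaleAbs(np.hstack([a[:300,:400],im[:300,160:]]),alpha=1.6))
E
```

```text
7.775 [439.79572514 -24.78474556 150.92097446] [-3.14042594e+00 -1.26829783e-03  1.28550923e+00] 0.005698581533476099
```

View pics/w56.png

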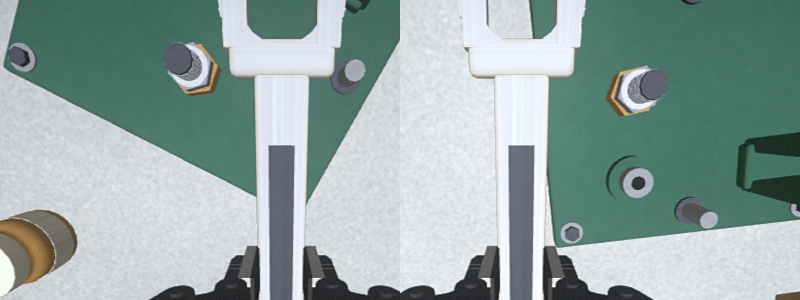

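```bash
cat >> h.py <<'E'
def blob(im,box,f,show=False):
    "largest blob of condition f inside box (x0,y0,x1,y1): ellipse centre"
    x0,y0,x1,y1=box; m=f(im[y0:y1,x0:x1].astype(int)).astype(np.uint8)
    k=max(cv2.findContours(m,0,1)[0],key=cv2.contourArea); e=cv2.fitEllipse(cv2.convexHull(k))
    return np.array(e[0])+[x0,y0],np.round(e[1],1),round(e[2]),cv2.contourArea(k)
E
python3 - <<'E'
from h import *
P={"w5":([469.74,-59.41,150.6],[-3.13925,.00125,.3255]),"w6":([439.8,-24.78,150.92],[-3.1404,-.00127,1.2855])}
c5,i5=load("w5"); c6,i6=load("w6")
print(i5[56,170:186].mean(1).astype(int),i5[70,330:375].mean(1).astype(int),i6[219,430:485].mean(1).astype(int))
dark=lambda a:(a.max(2)<70)&(abs(a[:,:,1]-a[:,:,2])<12)
b5=blob(i5,(150,30,210,90),dark); b6=blob(i6,(390,55,440,110),dark); print("stud",b5,b6)
print(cross([ray(c5,b5[0]),ray(c6,b6[0])]),plane(c5,b5[0],78),plane(c6,b6[0],78))
lt=lambda a:(a.min(2)>85)
q5=blob(i5,(335,50,370,90),lt); q6=blob(i6,(450,200,490,240),lt); print("pin",q5,q6)
print(cross([ray(c5,q5[0]),ray(c6,q6[0])]),plane(c5,q5[0],56),plane(c6,q6[0],56))
for n,(c,im) in {"w5":(c5,i5),"w6":(c6,i6)}.items():
    p,r=P[n]; R=Ro.from_euler("xyz",r)
    def tl(u,z=-7.0):
        o,d=ray(c,u); o=R.inv().apply(o-p); d=R.inv().apply(d); return (o+d*(z-o[2])/d[2]).round(1)[:2]
    print(n,"throat col",im[20:60,280].mean(1).astype(int), "row10",im[10,205:360].mean(1).astype(int).tolist())
    print("tl",tl((280,37)),tl((247,10)),tl((318,10)),tl((280,145)),tl((255,200)),tl((308,200)))
E
```

```text
[59 60 59 58 58 62 61 61 59 63 60 61 59 60 61 60] [132 132 126 101  71  61  62  63  64  57  53  43  45  44  68 100 106 106
 105 106 106 104 106 104 105 103 103 104 104 106 105 107 107 110 114  85
  58  60  60  61  58  61  60  60  61] [ 63  64  61  64  64  67  61  48  54  64  65  66  66  65  65  65  64  60
  55  51  54  53  51  53  52  52  53  50  50  61  95 114 114 112 112 111
 110 111 110 112 112 111 111 110 113 113 114 106  79  65  64  65  64  66
  64]
stud (array([177.39216232,  58.24667931]), array([28.9, 32.9]), 153, 699.5) (array([411.65947914,  85.28243828]), array([25.8, 28.9]), 12, 81.0)
(array([555.23217002,  44.7816159 ,  73.37273102]), [np.float64(0.642080861508186), np.float64(0.6420808615083204)]) [555.25664832  43.54691042  78.        ] [552.69127486  44.3082636   78.        ]
pin (array([354.44841957,  69.87580299]), array([19.4, 21.8]), 15, 310.0) (array([486.4802742 , 233.57415771]), array([11.1, 93. ]), 87, 351.0)
(array([581.49360792, -69.03449869,  94.43247008]), [np.float64(1.0313517250742945), np.float64(1.0313517250742101)]) [591.45942346 -74.52391268  56.    
[... 1289 characters left out ...]
 147, 147, 148, 149, 150, 150, 149, 148, 148, 148, 148, 147, 146, 145, 147, 148, 152, 149, 103, 68, 109, 132, 135, 134, 133, 135, 135, 134, 133, 135, 136, 137, 136, 136, 135, 135, 137, 137, 136, 138, 138, 138, 137, 138, 139, 140, 140, 140, 135, 133, 133, 135, 137, 137, 136, 136, 135, 135, 135, 139, 141, 112, 60, 41, 56, 64, 65, 65, 68, 67, 64, 67, 65, 66, 65, 64, 67, 66, 64, 64, 67, 64, 65, 63, 66, 66, 65, 62, 70, 129, 147, 149, 151, 149, 149, 146, 146, 147, 147, 148, 151, 149, 148, 148, 147, 148, 147, 146, 146, 145, 145, 146, 148, 143, 145, 149, 116, 74, 62, 64, 62, 63, 63, 63, 65, 61, 64, 64, 63, 63, 62, 61]
tl [106.   -0.6] [115.7 -13.9] [115.6  14.7] [62.5 -0.7] [ 36.9 -12.7] [36.9 12.6]
```

```bash
python3 - <<'E'
from h import *
c5,i5=load("w5"); c6,i6=load("w6")
print(i6[82,395:440].tolist()); print(i5[56,155:200].tolist())
blu=lambda a:(a.max(2)<100)&(a[:,:,0]>=a[:,:,1]-2)&(a[:,:,0]>=a[:,:,2]+2)
R={}
for t,c,im,bx in(("w5",c5,i5,(155,35,205,85)),("w6",c6,i6,(390,58,440,110))):
    R[t]=blob(im,bx,blu); print(t,R[t])
print("stud",cross([ray(c5,R["w5"][0]),ray(c6,R["w6"][0])]),plane(c5,R["w5"][0],78),plane(c6,R["w6"][0],78))
lt=lambda a:(a.min(2)>88)
q5=blob(i5,(335,50,370,90),lt); q6=blob(i6,(456,205,482,233),lt); print("pin",q5,q6)
print(cross([ray(c5,q5[0]),ray(c6,q6[0])]),plane(c5,q5[0],56),plane(c6,q6[0],56))
gr=lambda im:((im[:,:,1].astype(int)>im[:,:,2]+15)&(im[:,:,1].astype(int)>im[:,:,0]+5)).astype(np.uint8)
# base edges: front edge in w5 from (10,70) to (250,195); in w6 front edge from (290? ) right edge row~240
m=gr(i5); pts=[]
for x in range(30,225,5):
    ys=np.where(m[:,x])[0]; pts.append(plane(c5,(x,ys.max()),22)[:2])
v=cv2.fitLine(np.float32(pts),2,0,.01,.01).ravel(); print("front edge",v,np.degrees(np.arctan2(v[1],v[0])))
m=gr(i6); pts=[]
for y in range(60,220,5):
    xs=np.where(m[y,290:420])[0]; pts.append(plane(c6,(290+xs.min(),y),22)[:2])
v=cv2.fitLine(np.float32(pts),2,0,.01,.01).ravel(); print("front edge w6",v,np.degrees(np.arctan2(v[1],v[0])))
pts=[]
for x in range(330,440,5):
    ys=np.where(m[:,x])[0]; pts.append(plane(c6,(x,ys.max()),22)[:2])
v=cv2.fitLine(np.float32(pts),2,0,.01,.01).ravel(); print("right edge w6",v,np.degrees(np.arctan2(v[1],v[0])))
E
```

```text
[[74, 70, 70], [92, 86, 84], [92, 86, 86], [99, 94, 91], [101, 94, 91], [63, 58, 56], [43, 43, 40], [64, 58, 54], [72, 64, 61], [70, 62, 59], [70, 61, 58], [70, 63, 58], [70, 63, 59], [71, 62, 59], [70, 61, 57], [70, 61, 56], [71, 64, 61], [71, 62, 60], [73, 65, 61], [73, 63, 62], [70, 63, 59], [71, 64, 60], [70, 62, 59], [74, 64, 61], [70, 62, 59], [71, 62, 58], [70, 62, 58], [71, 62, 59], [71, 63, 59], [73, 64, 61], [71, 62, 59], [71, 62, 60], [73, 63, 60], [71, 65, 60], [67, 72, 52], [65, 74, 44], [60, 70, 40], [66, 75, 47], [64, 74, 45], [62, 72, 40], [66, 76, 46], [68, 76, 47], [63, 73, 42], [65, 75, 46], [64, 71, 41]]
[[60, 69, 40], [62, 70, 44], [61, 70, 42], [61, 70, 41], [62, 71, 43], [63, 70, 41], [61, 73, 44], [61, 66, 44], [65, 62, 53], [65, 56, 53], [67, 58, 57], [68, 60, 56], [67, 60, 57], [65, 58, 55], [67, 59, 55], [66, 58, 54], [67, 58, 56], [65, 58, 55], [65, 57, 54], [65, 56, 53], [68, 61, 57], [67, 60, 56], [68, 59, 56], [65, 58, 55], [70, 62, 59], [66, 58, 56], [67, 60, 57], [66, 58, 53], [67, 59, 56], [68, 60, 57], [66, 58, 56], [65, 58, 54], [66, 57, 55], [67, 
[... 413 characters left out ...]
t64(0.12038402010738816)]) [554.43058047  40.63026306  78.        ] [550.49410265  44.37733248  78.        ]
pin (array([354.51246071,  69.89798546]), array([19.2, 21.6]), 18, 306.0) (array([468.5155592 , 219.70156384]), array([15.2, 18.6]), 52, 203.5)
(array([591.68890608, -74.88515192,  54.63581512]), [np.float64(0.13344574305056225), np.float64(0.13344574305062937)]) [591.46058438 -74.57465827  56.        ] [590.83133034 -74.30493008  56.        ]
front edge [1.6161436e-01 9.8685402e-01 4.8947910e+02 9.4579865e+01] 80.69939
front edge w6 [3.3861092e-01 9.4092649e-01 4.8322330e+02 2.5401680e+01] 70.207726
right edge w6 [ 9.8696595e-01 -1.6092931e-01  5.2556787e+02 -8.7208244e+01] -9.260839
```

```bash
python3 - <<'E'
from h import *
c5,i5=load("w5"); c6,i6=load("w6")
g5=cv2.cvtColor(i5,6); g6=cv2.cvtColor(i6,6)
for g,(x0,y0,x1,y1) in((i5,(160,36,200,80)),(i6,(396,62,436,108))):
    sub=g[y0:y1,x0:x1].astype(int); m=((abs(sub-[67,59,56] if g is i5 else sub-[71,63,59])).max(2)<8)
    m=cv2.morphologyEx(m.astype(np.uint8),cv2.MORPH_OPEN,np.ones((5,5),np.uint8))
    k=max(cv2.findContours(m,0,1)[0],key=cv2.contourArea); e=cv2.fitEllipse(k); cc=np.array(e[0])+[x0,y0]; print(cc,e[1],cv2.minEnclosingCircle(k))
    c=c5 if g is i5 else c6
    print(plane(c,cc,78)); 
    if g is i5: r=ray(c,cc)
    else: print(cross([r,ray(c,cc)]))
E
```

```text
[176.26254654  57.51516342] (25.931602478027344, 30.027795791625977) ((16.38423728942871, 21.763545989990234), 15.271101951599121)
[555.44905777  44.3608218   78.        ]
[414.74418449  83.88762093] (24.932708740234375, 29.323204040527344) ((18.32105255126953, 21.473684310913086), 15.038334846496582)
[554.85431969  44.58896971  78.        ]
(array([555.46551272,  44.68882952,  76.86431296]), [np.float64(0.12914952234842553), np.float64(0.12914952234850832)])
```

>>> carry_out(deltas=[0,0,-10.5,0,0,0,1,0,0,-10.5,0,0,0,1,0,0,-10.5,0,0,0,1,0,0,-10.5,0,0,0,1,0,0,-10.5,0,0,0,1,0,0,-10.5,0,0,0,1,0,0,-10.5,0,0,0,1,0,0,-10.5,0,0,0,1,0,0,-10.5,0,0,0,1,0,0,-10.5,0,0,0,1,0,0,-10.5,0,0,0,1,0,0,-10.5,0,0,0,1])

```text
clock: 9.32
eef_pos: [439.9, -25.0, 150.8]
tool_rot: [3.14, -0.0, -2.792]
force: [-0.8, -0.4, -3.1]
width: 22.0
gripper_force: 60.1
```

>>> carry_out(deltas=[0,0,-10.5,0,0,0,1,0,0,-10.5,0,0,0,1,0,0,-10.5,0,0,0,1,0,0,-6.8,0,0,0,1,0,0,0,-0.037,0.0142,0,1,0,0,0,-0.037,0.0142,0,1,0,0,0,-0.037,0.0142,0,1,0,0,0,-0.037,0.0142,0,1,0,0,0,0,0,0,1])

```text
clock: 10.45
eef_pos: [470.6, 134.9, 151.5]
tool_rot: [3.14, 0.005, -2.125]
force: [0.3, -0.3, -4.5]
width: 21.7
gripper_force: 60.1
```

```bash
python3 - <<'E'
from h import *
s,p,R=pose(); print(s["clock"],p,s["tool_rot"],s["qpos"])
print(move(p,R,[644.9,188.1,100],down(np.radians(238))))
E
```

```text
10.45 [470.62994923 134.94489254 151.53753662] [ 3.13980593  0.00459923 -2.1246266 ] [ 0.28491367  0.69655389 -0.95695769  2.02316597  0.77997054  0.83496359
  1.46078355]
(array([0.1 , 0.26, 0.27]), array([-0.1366, -0.1204,  0.052 ]))
```

>>> carry_out(deltas=[0,0,0,-0.034,-0.03,0,1,0,0,0,-0.034,-0.03,0,1,0,0,0,-0.034,-0.03,0,1,0,0,0,-0.034,-0.03,0,1,0,0,0.3,0,0,0.03,1,0,0,0,0,0,0.03,1,0,0,0,0,0,0,1,0,0,0,0,0,0,1])

```text
clock: 11.45
eef_pos: [644.3, 182.6, 91.9]
tool_rot: [3.141, 0.002, -2.134]
force: [0.1, 1.2, -3.3]
width: 22.3
gripper_force: 60.1
```

```bash
python3 - <<'E'
from h import *
s,p,R=pose(); print(s["clock"],p,s["tool_rot"],s["qpos"])
print(move(p,R,[644.9,188.1,26.5],down(np.radians(238))))
c,im=shot("wrist","w7"); b=im[:300,100:460]
a=ctrl.get_image("side")[:,:,::-1]; a2=ctrl.get_image("scene")[:,:,::-1]
cv2.imwrite("pics/v7.png",cv2.convertScaleAbs(np.hstack([cv2.resize(b,(360,300)),cv2.resize(a[210:310,220:320],(300,300)),]),alpha=1.4))
E
```

```text
11.45 [644.3336634  182.59180535  91.90096447] [ 3.14068046e+00  1.65471872e-03 -2.13448961e+00] [ 0.13823586  0.96908086 -0.86627346  1.5555774   0.82912873  1.01617781
  1.60770218]
(array([ 0.05,  0.09, -0.3 ]), array([-0.0049,  0.0024,  0.0654]))
```

View pics/v7.png

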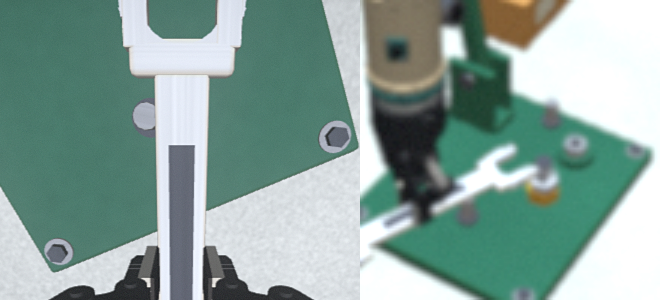

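```bash
python3 - <<'E'
from h import *
c,im=load("w7"); u=proj(c,[621.4,108.7,56]); print("pin pred",u, 8*291.7/(c[1]@np.array([621.4,108.7,56])+c[2])[2])
y=int(round(u[1])); print(im[y,222:262].mean(1).astype(int)); x=int(u[0]); print(im[y-20:y+22,x-4].mean(1).astype(int))
E
```

```text
pin pred [244.93500627 115.44794313] 13.794691706487024
[ 75  75  74  75  74  74  74  76  75  73  82 118 127 128 125 127 127 126
 125 125 125 123 123 125 126 125 127 127 127 128 129 127 117 129 154 164
 168 170 170 167]
[ 74  76  76  75  79  75  74  77 105 129 129 127 132 131 130 128 127 128
 126 124 125 127 126 127 127 128 125 129 131 130 131 132 125  77  71  76
  75  76  76  76  75  74]
```

>>> carry_out(deltas=[0,0,-0.3,-0.0049,0.0024,0,1,0,0,0,0,0,0.02,1,0,0,0,0,0,0.02,1,0,0,0,0,0,0.01,1,0,0,0,0,0,0,1,0,0,0,0,0,0,1])

```text
clock: 12.35
eef_pos: [644.8, 188.6, 41.4]
tool_rot: [3.14, 0.002, -2.129]
force: [0.1, 0.8, -3.2]
width: 22.0
gripper_force: 60.0
```

```bash
python3 - <<'E'
from h import *
s,p,R=pose(); print(s["clock"],p,s["tool_rot"],s["force"])
print(move(p,R,[644.9,188.1,26.5],down(np.radians(238))))
E
```

```text
12.35 [644.80350629 188.64944452  41.4335339 ] [ 3.14033435e+00  1.95160628e-03 -2.12855897e+00] [ 0.11884226  0.75286568 -3.22983729]
(array([0.07, 0.11, 0.04]), array([ 0.0004, -0.0004,  0.0149]))
```

>>> carry_out(deltas=[0.1,0.1,0,0,0,0.0075,1,0,0,0,0,0,0.0075,1,0,0,0,0,0,0,1,0,0,0,0.006,0,0,1,0,0,0,0.006,0,0,1,0,0,0,0.006,0,0,1,0,0,0,0,0,0,1])

```text
clock: 13.22
eef_pos: [634.8, 171.9, 26.1]
tool_rot: [-3.141, -0.002, -2.129]
force: [0.6, 0.6, -3.8]
width: 21.9
gripper_force: 60.1
```

```bash
python3 - <<'E'
from h import *
s,p,R=pose(); print(s["clock"],p,s["tool_rot"],R.inv().apply(s["force"]),s["torque"])
print(move(p,R,[622.1,151.6,26],down(np.radians(238))))
E
```

```text
13.225 [634.80972437 171.87920592  26.11879682] [-3.14094683e+00 -1.52119842e-03 -2.12927029e+00] [-0.83855995 -0.13818783  3.79896333] [ 0.04769862 -0.03818445  0.0370701 ]
(array([-0.04, -0.09,  0.  ]), array([0.0239, 0.    , 0.0002]))
```

>>> carry_out(deltas=[0,0,0,0.006,0,0,1,0,0,0,0.006,0,0,1,0,0,0,0,0,0,1])

```text
clock: 13.6
eef_pos: [631.1, 166.1, 27.7]
tool_rot: [-3.14, 0.008, -2.127]
force: [5.2, 6.0, -3.9]
width: 21.7
gripper_force: 60.1
```

```bash
python3 - <<'E'
from h import *
s,p,R=pose(); print(s["clock"],p,s["tool_rot"],R.inv().apply(s["force"]),s["torque"])
print(move(p,R,[622.1,151.6,26],down(np.radians(238))))
E
```

```text
13.6 [631.1290175  166.06047026  27.67570182] [-3.13954998  0.00821785 -2.12706744] [-7.79765877 -1.24641106  3.9908984 ] [ 1.20632726 -1.11900338  0.24642698]
(array([-0.12,  0.47,  0.13]), array([0.0171, 0.    , 0.0015]))
```

>>> carry_out(deltas=[0,0,0,0.006,0,0,1,0,0,0,0.004,0,0,1,0,0,0,0,0,0,1])

```text
clock: 13.98
eef_pos: [630.1, 165.7, 30.5]
tool_rot: [-3.138, 0.026, -2.124]
force: [10.6, 15.6, -2.9]
width: 21.9
gripper_force: 60.1
```

```bash
python3 - <<'E'
from h import *
s,p,R=pose(); print(s["clock"],p,s["tool_rot"],R.inv().apply(s["force"]),s["torque"])
print(move(p,R,[622.1,151.6,26],down(np.radians(238))))
E
```

```text
13.975 [630.12905465 165.71220011  30.52017117] [-3.13830032  0.02565578 -2.12402483] [-18.72671662  -0.78192368   3.41008544] [ 3.56811108 -2.67502456  0.37517355]
(array([-0.18,  1.47,  0.3 ]), array([ 0.0163, -0.0006,  0.0041]))
```

```bash
python3 - <<'E'
from h import *
st=np.array([555.2,44.6])
for n,(x0,y0,x1,y1) in(("w5",(150,30,235,110)),("w6",(355,55,440,125))):
    c,im=load(n); a=im[y0:y1,x0:x1].astype(int); m=((a[:,:,2]>a[:,:,0]+25)&(a[:,:,2]>a[:,:,1]+5)).astype(np.uint8)
    m=cv2.morphologyEx(m,3,np.ones((3,3),np.uint8)); k=max(cv2.findContours(m,0,1)[0],key=cv2.contourArea)
    h=cv2.convexHull(k); ap=cv2.approxPolyDP(h,1.5,True).reshape(-1,2)
    print(n,cv2.contourArea(k))
    for q in ap:
        u=q+[x0,y0]; o=[]
        for z in(24,40):
            v=plane(c,u,z)[:2]-st; o+= [round(float(np.hypot(*v)),1),round(float(np.degrees(np.arctan2(v[1],v[0]))),1)]
        print(u,o)
    cv2.imwrite(f"pics/n_{n}.png",cv2.resize(im[y0:y1,x0:x1],None,fx=4.5,fy=4.5,interpolation=2))
a,b=[cv2.imread(f"pics/n_{n}.png") for n in("w5","w6")]; H=min(a.shape[0],b.shape[0]); cv2.imwrite("pics/nut.png",cv2.convertScaleAbs(np.hstack([a[:H],b[:H]]),alpha=1.7))
E
```

```text
w5 322.5
[201  44] [22.0, 8.0, 19.4, -5.8]
[220  70] [18.7, -65.2, 21.7, -73.5]
[212  92] [18.7, -126.3, 22.2, -121.4]
[192  95] [18.9, 178.0, 19.4, -167.5]
[186  93] [19.8, 162.6, 19.0, 177.7]
[179  85] [19.6, 138.1, 16.7, 153.4]
[197  44] [21.6, 16.6, 18.3, 3.1]
w6 313.5
[401  67] [22.5, 49.1, 17.8, 62.8]
[393 113] [17.5, -85.0, 17.1, -104.5]
[379 115] [18.8, -124.1, 21.5, -136.5]
[366  99] [18.7, 178.2, 23.3, 179.1]
[374  76] [18.6, 116.9, 20.6, 131.4]
[379  72] [18.8, 101.5, 19.5, 118.2]
```

View pics/nut.png

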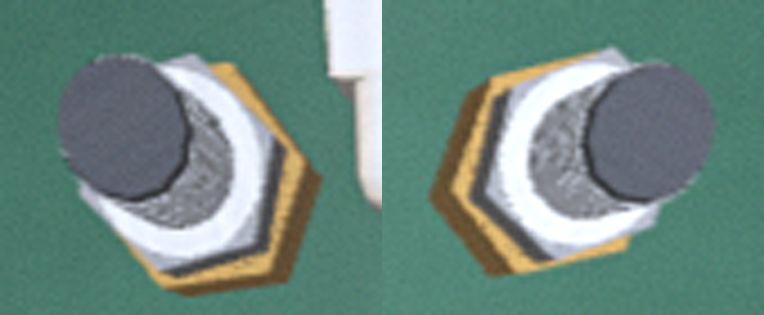

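>>> carry_out(deltas=[0,0,0,-0.012,0,0,1,0,0,0,-0.012,0,0,1,0,0,0,0,0,0,1,0,0,0,0,0,0,1])

```text
clock: 14.48
eef_pos: [635.4, 174.1, 25.7]
tool_rot: [3.141, -0.002, -2.129]
force: [0.2, -0.4, -3.6]
width: 22.2
gripper_force: 60.1
```

```bash
python3 - <<'E'
from h import *
s,p,R=pose(); print(s["clock"],p,s["tool_rot"],R.inv().apply(s["force"]),s["torque"])
print(move(p,R,[640,173.4,26],down(np.radians(237))))
c,im=shot("wrist","w8")
def tl(u,z=-7.0):
    o,d=ray(c,u); o=R.inv().apply(o-p); d=R.inv().apply(d); return (o+d*(z-o[2])/d[2]).round(2)[:2]
for row in(10,120,140,200): print(row,im[row,205:360].mean(1).astype(int).tolist() if row!=140 else "")
print(im[20:60,280].mean(1).astype(int).tolist())
E
```

```text
14.475 [635.37509641 174.06226394  25.65584983] [ 3.14143663e+00 -2.22355721e-03 -2.12864500e+00] [ 0.24619963 -0.38651349  3.63677546] [ 0.01421201  0.0125084  -0.03913502]
(array([ 0.01, -0.13,  1.04]), array([-0.0019, -0.0043, -0.0003]))
10 [81, 81, 81, 81, 81, 81, 83, 82, 80, 82, 82, 82, 78, 96, 166, 182, 176, 174, 181, 184, 182, 181, 180, 178, 179, 178, 182, 183, 182, 182, 181, 180, 181, 180, 179, 179, 178, 180, 180, 183, 182, 139, 91, 83, 83, 81, 80, 83, 82, 84, 81, 83, 82, 83, 82, 83, 80, 84, 81, 82, 84, 82, 82, 80, 84, 82, 85, 82, 82, 83, 80, 84, 83, 82, 83, 81, 84, 82, 81, 86, 83, 83, 83, 85, 84, 85, 84, 84, 85, 85, 86, 81, 83, 84, 83, 83, 85, 83, 83, 85, 82, 86, 83, 84, 85, 82, 84, 84, 84, 82, 85, 90, 153, 174, 181, 183, 182, 181, 180, 179, 179, 180, 181, 183, 183, 183, 180, 180, 180, 179, 179, 179, 177, 178, 180, 180, 179, 176, 179, 171, 124, 83, 82, 84, 82, 84, 83, 83, 85, 86, 81, 83, 82, 83, 82]
120 [83, 82, 84, 84, 83, 80, 84, 79, 80, 81, 81, 84, 86, 91, 105, 112, 105, 90, 81, 79, 78, 82, 84, 86, 86, 86, 88, 88, 86, 88, 87, 87, 86, 90, 86, 88, 88, 88, 89, 88, 87, 87, 89
[... 643 characters left out ...]
6, 87, 85, 84, 84, 85, 85, 85, 84, 85, 83, 87, 86, 84, 84, 84, 84, 84, 81, 92, 161, 181, 182, 187, 189, 187, 187, 187, 186, 186, 188, 176, 126, 85, 85, 88, 89, 90, 90, 90, 89, 90, 91, 89, 88, 85, 88, 85, 87, 85, 87, 86, 87, 88, 88, 86, 115, 181, 194, 192, 191, 189, 189, 191, 193, 193, 190, 182, 160, 114, 86, 85, 88, 89, 88, 89, 88, 87, 88, 87, 87, 88, 87, 89, 86, 88, 86, 89, 87, 88, 86, 88, 88, 85, 87, 87, 87, 89, 86, 88, 87, 85, 88, 87, 86, 87, 86, 84, 87, 86, 86, 85, 85, 86, 85, 84, 85, 85, 84, 85, 85, 85, 87]
[85, 85, 82, 84, 85, 84, 84, 86, 86, 86, 86, 87, 87, 87, 87, 88, 84, 82, 110, 187, 183, 180, 182, 185, 187, 185, 184, 185, 187, 187, 185, 183, 185, 187, 188, 187, 186, 188, 187, 188]
```

```bash
python3 - <<'E'
from h import *
s,p,R=pose(); print(p); print(move(p,R,[637.6,170.0,26],down(np.radians(237))))
E
```

```text
[635.47289005 173.91393242  25.73102792]
(array([-0.  , -0.12,  1.03]), array([ 0.0022, -0.0039, -0.0003]))
```

>>> carry_out(deltas=[0,0,1,0,-0.0039,0,1,0,0,0,0,0,0,1,0,0,0,0,0,0,1])

```text
clock: 14.9
eef_pos: [639.4, 172.3, 26.1]
tool_rot: [-3.141, -0.001, -2.146]
force: [-0.0, 0.9, -3.4]
width: 21.7
gripper_force: 60.1
```

```bash
python3 - <<'E'
from h import *
s,p,R=pose(); print(p,s["tool_rot"],R.inv().apply(s["force"]),s["torque"]); print(move(p,R,[624.5,149.9,26],down(np.radians(237))))
E
```

```text
[639.44243194 172.3326455   26.1471779 ] [-3.14097258e+00 -7.64748225e-04 -2.14624500e+00] [-0.71372504  0.46782437  3.35924248] [ 0.03845889  0.01642016 -0.01140094]
(array([-0.04, -0.04,  0.03]), array([0.027 , 0.0003, 0.0002]))
```

Slide in, watching the force.

>>> carry_out(deltas=[0,0,0,0.006,0,0,1,0,0,0,0.006,0,0,1,0,0,0,0,0,0,1])

```text
clock: 15.28
eef_pos: [634.1, 164.4, 27.1]
tool_rot: [-3.141, 0.005, -2.145]
force: [1.8, 3.8, -4.1]
width: 22.0
gripper_force: 60.1
```

>>> carry_out(deltas=[0,0,0,0.005,0,0,1,0,0,0,0,0,0,1])

```text
clock: 15.52
eef_pos: [633.6, 164.2, 28.5]
tool_rot: [-3.14, 0.013, -2.144]
force: [7.0, 8.9, -3.3]
width: 21.7
gripper_force: 60.1
```

```bash
python3 - <<'E'
from h import *
s,p,R=pose(); print(p,s["tool_rot"],R.inv().apply(s["force"]),R.inv().apply(s["torque"])); print(move(p,R,[624.5,149.9,26],down(np.radians(237))))
E
```

```text
[633.55476031 164.24073613  28.49656245] [-3.14002223  0.01343723 -2.14393134] [-11.1879061   -1.0612862    3.45851172] [ 0.10810631 -2.55456888 -0.12008114]
(array([-0.09,  0.77,  0.16]), array([ 0.017 , -0.0002,  0.0023]))
```

>>> carry_out(deltas=[0,0,0,-0.015,0,0,1,0,0,0,-0.015,0,0,1,0,0,0,0,0,-0.03,1,0,0,0,0,0,-0.04,1,0,0,0,-0.04,0,-0.03,1,0,0,5,-0.04,0,0,1,0,0,10,-0.04,0,0,1,0,0,10,-0.03,0,0,1,0,0,10,0,0,0,1,0,0,10,0,0,0,1,0,0,10,0,0,0,1,0,0,0,0,0,0,1])

```text
clock: 17.02
eef_pos: [736.2, 302.8, 125.4]
tool_rot: [-3.14, -0.001, -3.103]
force: [-0.1, 0.1, -3.1]
width: 22.0
gripper_force: 60.1
```

```bash
python3 - <<'E'
from h import *
s,p,R=pose(); print(s["clock"],p,s["tool_rot"],s["qpos"]); print(move(p,R,[715,350,60],down(np.radians(57))))
E
```

```text
17.025 [736.18680724 302.75092637 125.35202222] [-3.13966671e+00 -1.34542371e-03 -3.10313092e+00] [-0.15641135  1.03586683 -0.66843626  1.08548299  0.60869478  1.20547391
  0.82475806]
(array([-1.500e-01,  8.000e-02,  1.252e+02]), array([0.0193, 0.0482, 0.0653]))
```

>>> carry_out(deltas=[0,0,0,0.019,0.048,0,1,0,0,10.5,0,0,0,1,0,0,10.5,0,0,0,1,0,0,10.5,0,0,0,1,0,0,10.5,0,0,0,1,0,0,10.5,0,0,0.01,1,0,0,10.5,0,0,0.02,1,0,0,10.5,0,0,0.02,1,0,0,10.5,0,0,0.02,1,0,0,10.5,0,0,0.02,1,0,0,10.5,0,0,0.01,1,0,0,10.5,0,0,0.01,1])

```text
clock: 18.52
eef_pos: [715.1, 349.9, 14.7]
tool_rot: [-3.14, 0.002, 1.16]
force: [0.3, 0.1, -3.5]
width: 21.5
gripper_force: 60.1
```

```bash
python3 - <<'E'
from h import *
s,p,R=pose(); print(s["clock"],p,s["tool_rot"],s["qpos"]); print(move(p,R,[715,350,3],down(np.radians(57))))
E
```

```text
18.525 [715.05297376 349.93227672  14.6511176 ] [-3.13984607e+00  1.88775146e-03  1.16001318e+00] [-0.40453472  1.08879399 -0.1969838   1.14093865  0.2171394   0.93392711
 -1.03847244]
(array([-0.09,  0.12,  9.46]), array([ 0.0001, -0.0001,  0.0117]))
```

>>> carry_out(deltas=[0,0,9.4,0,0,0.006,1,0,0,0,0,0,0.0055,1,0,0,0,0,0,0,1,0,0,0,0,0,0,0,0,0,0,0,0,0,0,0,0,0,0,0,0,0,0,0,0,0.012,0,0,0,0,0,0,0.0114,0,0,0,0,0,0,0,0,0,0])

```text
clock: 19.65
eef_pos: [728.9, 370.3, 4.7]
tool_rot: [3.141, -0.001, 0.998]
force: [0.4, 0.4, -0.9]
width: 42.6
gripper_force: 0.0
```

```bash
python3 - <<'E'
from h import *
s,p,R=pose(); print(s["clock"],p,s["tool_rot"],s["width"],s["force"])
c,im=shot("wrist","w9")
# inlay centre in tool frame
a=im.astype(int); m=((a.max(2)<110)&(a[:,:,0]>a[:,:,1])).astype(np.uint8); m[:, :230]=0; m[:,330:]=0; m[300:]=0
for k in cv2.findContours(m,0,1)[0]:
    if cv2.contourArea(k)>300: print(cv2.minAreaRect(k), cv2.boundingRect(k))
def tl(u,z=-7.0):
    o,d=ray(c,u); o=R.inv().apply(o-p); d=R.inv().apply(d); return (o+d*(z-o[2])/d[2]).round(2)[:2]
print(im[60:330:3,281].mean(1).astype(int).tolist())
E
```

```text
19.65 [728.87181048 370.34633958   4.68686884] [ 3.14133651e+00 -5.75065036e-04  9.98360245e-01] 42.64925406488613 [ 0.35617809  0.36862003 -0.87319597]
((325.0, 273.0), (52.0, 8.0), 90.0) (321, 247, 9, 53)
((235.5, 273.0), (52.0, 11.0), 90.0) (230, 247, 12, 53)
((281.0, 248.0), (102.0, 24.0), 90.0) (269, 197, 25, 103)
[117, 115, 114, 114, 117, 120, 121, 118, 117, 119, 120, 120, 122, 122, 122, 127, 131, 132, 130, 131, 130, 132, 131, 126, 118, 127, 131, 132, 133, 131, 133, 132, 132, 130, 130, 132, 131, 131, 130, 130, 131, 130, 131, 132, 131, 133, 55, 55, 57, 57, 58, 56, 58, 57, 57, 56, 54, 56, 57, 56, 58, 55, 56, 56, 57, 56, 54, 56, 56, 56, 54, 55, 55, 55, 56, 54, 56, 57, 55, 53, 55, 55, 52, 53, 52, 51, 52, 54, 53, 52]
```

>>> carry_out(deltas=[0,0,0,0,0,0.0018,0,0,0,0,0,0,0,1,0,0,0,0,0,0,1,0,0,0,0,0,0,1,0,0,0,0,0,0,1,0,0,0,0,0,0,1])

```text
clock: 20.45
eef_pos: [728.6, 368.8, 2.8]
tool_rot: [3.141, 0.002, 0.997]
force: [-1.8, -2.9, 3.2]
width: 21.8
gripper_force: 60.9
```

```bash
python3 - <<'E'
from h import *
s,p,R=pose(); print(s["clock"],p,s["tool_rot"],s["width"],s["force"],s["gripper_force"])
c=cal("wrist")
def tl(u,z=-7.0):
    o,d=ray(c,u); o=R.inv().apply(o-p); d=R.inv().apply(d); return (o+d*(z-o[2])/d[2]).round(2)[:2]
print(tl((281,197.5)))
E
```

```text
20.45 [728.64040779 368.81112031   2.8271131 ] [3.14123827e+00 1.54659847e-03 9.97261631e-01] 21.776293214623898 [-1.80878869 -2.87912398  3.24282249] 60.89839696884155
[37.97 -0.59]
```

>>> carry_out(deltas=[0,0,0,0,0,-0.03,1,0,0,0,0,0,-0.04,1,0,0,0,-0.039,0.006,-0.02,1,0,0,0,-0.039,0.006,0,1,0,0,0,-0.039,0.006,0,1,0,0,0,-0.039,0.006,0,1,0,0,0,-0.039,0.006,0,1,0,0,0,0,0,0,1,0,0,0,0,0,0,1])

```text
clock: 21.58
eef_pos: [648.6, 190.1, 92.5]
tool_rot: [3.141, -0.001, 0.997]
force: [-0.1, 0.3, -3.0]
width: 21.8
gripper_force: 60.1
```

```bash
python3 - <<'E'
from h import *
s,p,R=pose(); print(s["clock"],p,s["tool_rot"],s["force"]); print(move(p,R,[648.2,186.7,26.2],down(np.radians(57))))
E
```

```text
21.575 [648.55856088 190.09792013  92.49006385] [ 3.14148500e+00 -8.70185140e-04  9.97421333e-01] [-0.14481763  0.33481244 -3.01615865]
(array([ 0.01, -0.05,  0.15]), array([-0.0031,  0.0015,  0.0663]))
```

>>> carry_out(deltas=[0,0,0.15,-0.0031,0.0015,0,1,0,0,0,0,0,0.02,1,0,0,0,0,0,0.02,1,0,0,0,0,0,0.012,1,0,0,0,0,0,0,1,0,0,0,0,0,0,1])

```text
clock: 22.32
eef_pos: [647.7, 185.7, 40.7]
tool_rot: [3.141, 0.001, 0.995]
force: [-1.4, -0.7, -3.8]
width: 21.9
gripper_force: 59.9
```

```bash
python3 - <<'E'
from h import *
s,p,R=pose(); print(s["clock"],p,s["tool_rot"],s["force"]); print(move(p,R,[648.2,186.7,26.2],down(np.radians(57))))
a,b=cal("scene"),cal("side"); st=np.array([555.6,44.1,32]); d=np.array([.5446,.8387,0])
x=ctrl.get_image("scene")[:,:,::-1];y=ctrl.get_image("side")[:,:,::-1]
u=proj(a,st).astype(int);v=proj(b,st).astype(int);print(u,v)
cv2.imwrite("pics/v9.png",cv2.convertScaleAbs(np.hstack([cv2.resize(q[w[1]-40:w[1]+40,w[0]-50:w[0]+50],(400,320),interpolation=2) for q,w in((x,u),(y,v))]),alpha=1.5))
E
```

```text
22.325 [647.72662193 185.68269597  40.69171569] [3.14142459e+00 1.00456275e-03 9.94578159e-01] [-1.36609979 -0.6573044  -3.82145771]
(array([ 0.01,  0.06, -0.01]), array([ 0.0011, -0.0002,  0.0145]))
[279 246] [280 272]
```

View pics/v9.png

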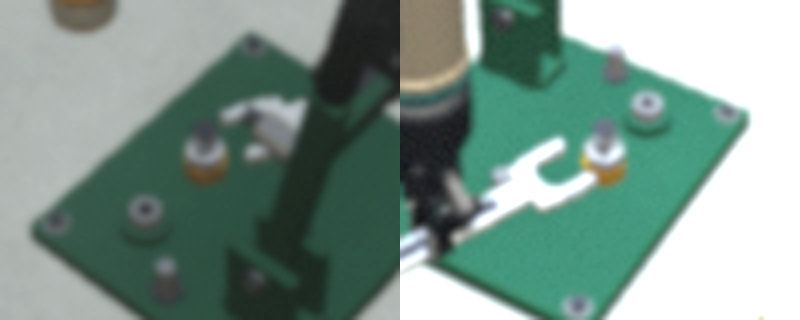

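>>> carry_out(deltas=[0,0,0,0.0011,0,0.0075,1,0,0,0,0,0,0.007,1,0,0,0,-0.006,0,0,1,0,0,0,-0.006,0,0,1,0,0,0,-0.006,0,0,1,0,0,0,0,0,0,1])

```text
clock: 23.18
eef_pos: [638.3, 170.9, 26.5]
tool_rot: [3.141, 0.001, 0.994]
force: [-0.7, -0.0, -4.1]
width: 22.4
gripper_force: 60.0
```

```bash
python3 - <<'E'
from h import *
s,p,R=pose(); print(s["clock"],p,s["tool_rot"],R.inv().apply(s["force"]),s["torque"]); print(move(p,R,[624.8,150.6,26],down(np.radians(57))))
E
```

```text
23.175 [638.32905751 170.93314975  26.47890147] [3.14127149e+00 1.03569373e-03 9.94139814e-01] [-0.39074899 -0.59474514  4.10814789] [ 0.06600323  0.11627089 -0.04483946]
(array([ 0.02,  0.06, -0.04]), array([-0.0244, -0.0003,  0.0005]))
```

>>> carry_out(deltas=[0,0,0,-0.006,0,0,1,0,0,0,-0.006,0,0,1,0,0,0,0,0,0,1])

```text
clock: 23.55
eef_pos: [631.7, 160.6, 26.4]
tool_rot: [3.141, 0.002, 0.994]
force: [-0.6, 0.5, -1.9]
width: 21.8
gripper_force: 60.1
```

>>> carry_out(deltas=[0,0,0,-0.005,0,0,1,0,0,0,-0.005,0,0,1,0,0,0,0,0,0,1])

```text
clock: 23.92
eef_pos: [626.6, 152.7, 26.6]
tool_rot: [3.141, 0.001, 0.994]
force: [0.4, 0.4, -1.4]
width: 22.0
gripper_force: 60.3
```

```bash
python3 - <<'E'
from h import *
s,p,R=pose(); print(s["clock"],p,s["tool_rot"],R.inv().apply(s["force"]),R.inv().apply(s["torque"])); print(move(p,R,[624.8,150.6,26],down(np.radians(57))))
E
```

```text
23.925 [626.5656733  152.7400563   26.59748473] [3.14102421e+00 7.68396526e-04 9.94341015e-01] [0.55042095 0.10499574 1.35234644] [0.19885264 0.13083218 0.0651384 ]
(array([ 0.03,  0.04, -0.03]), array([-0.0028, -0.0003,  0.0006]))
```

>>> carry_out(deltas=[0,0,0,-0.002,0,0,1,0,0,0,-0.002,0,0,1,0,0,0,0,0,0,1])

```text
clock: 24.3
eef_pos: [624.8, 150.1, 26.6]
tool_rot: [3.141, -0.0, 0.995]
force: [-0.1, 0.7, -1.0]
width: 21.7
gripper_force: 60.3
```

```bash
python3 - <<'E'
from h import *
s,p,R=pose(); print(s["clock"],p,s["tool_rot"],R.inv().apply(s["force"]),R.inv().apply(s["torque"])); print(move(p,R,[624.8,150.6,26],down(np.radians(57))))
E
```

```text
24.3 [624.76877863 150.10547344  26.63214796] [ 3.14078591e+00 -2.87908004e-04  9.94837877e-01] [ 0.52692152 -0.4646131   1.01265908] [0.17202044 0.54160497 0.05336689]
(array([ 0.05, -0.02,  0.  ]), array([ 0.0004, -0.0002,  0.0006]))
```

>>> carry_out(deltas=[0,0,0,-0.003,0,0,1,0,0,0,0,0,0,1])

```text
clock: 24.55
eef_pos: [622.9, 147.4, 26.6]
tool_rot: [3.141, 0.0, 0.995]
force: [-0.4, 2.7, 0.4]
width: 22.1
gripper_force: 60.4
```

```bash
python3 - <<'E'
from h import *
s,p,R=pose(); print(s["clock"],p,s["tool_rot"],R.inv().apply(s["force"]),R.inv().apply(s["torque"])); print(move(p,R,[624.8,150.6,26],down(np.radians(57))))
E
```

```text
24.55 [622.93902412 147.3600083   26.56454318] [3.14098036e+00 1.15491270e-04 9.94701160e-01] [ 2.05616314 -1.79107664 -0.36687346] [0.16445329 0.66259075 0.08851748]
(array([ 0.04,  0.01, -0.01]), array([ 0.0037, -0.0002,  0.0006]))
```

>>> carry_out(deltas=[0,0,0,-0.003,0,0,1,0,0,0,0,0,0,1])

```text
clock: 24.8
eef_pos: [621.9, 145.8, 26.6]
tool_rot: [3.141, -0.002, 0.995]
force: [2.1, 4.5, -0.8]
width: 21.8
gripper_force: 60.3
```

```bash
python3 - <<'E'
from h import *
s,p,R=pose(); print(s["clock"],p,s["tool_rot"],R.inv().apply(s["force"]),R.inv().apply(s["torque"])); print(move(p,R,[624.8,150.6,26],down(np.radians(57))))
c,im=shot("wrist","w10")
def tl(u,z=-7.0):
    o,d=ray(c,u); o=R.inv().apply(o-p); d=R.inv().apply(d); return (o+d*(z-o[2])/d[2]).round(2)[:2]
print(im[180:216,281].mean(1).astype(int).tolist())
print(im[205,205:360].mean(1).astype(int).tolist())
E
```

```text
24.8 [621.89711574 145.76479632  26.63909129] [ 3.14053689e+00 -1.84646351e-03  9.95035869e-01] [ 4.94667458 -0.68324213  0.82284982] [0.18166765 1.25492387 0.11173767]
(array([ 0.06, -0.11,  0.01]), array([ 0.0056, -0.0002,  0.0006]))
[167, 167, 168, 168, 167, 169, 167, 166, 167, 167, 167, 166, 168, 169, 171, 132, 80, 75, 75, 78, 76, 76, 76, 75, 77, 75, 76, 74, 77, 75, 75, 76, 75, 76, 76, 74]
[158, 131, 91, 60, 44, 42, 40, 39, 42, 42, 46, 51, 52, 56, 59, 62, 66, 71, 71, 73, 74, 72, 73, 73, 74, 74, 75, 75, 75, 74, 75, 75, 74, 77, 77, 78, 75, 77, 77, 77, 77, 78, 75, 76, 76, 76, 75, 76, 75, 75, 74, 110, 145, 158, 164, 167, 165, 165, 165, 165, 164, 166, 166, 122, 74, 73, 77, 76, 77, 78, 76, 78, 78, 76, 76, 76, 75, 75, 76, 75, 76, 76, 75, 78, 74, 75, 74, 99, 158, 171, 171, 168, 166, 165, 168, 168, 169, 167, 167, 141, 96, 73, 73, 76, 74, 76, 73, 74, 74, 76, 75, 73, 75, 74, 74, 75, 74, 74, 73, 74, 76, 73, 74, 74, 71, 74, 72, 74, 72, 73, 73, 73, 72, 71, 70, 71, 70, 70, 70, 72, 70, 71, 71, 70, 70, 71, 69, 71, 70, 71, 69, 69, 69, 71, 70]
```

>>> carry_out(deltas=[0,0,0,0.002,0.002,0.0015,1,0,0,0,0,0,0,1])

```text
clock: 25.1
eef_pos: [622.0, 145.8, 26.3]
tool_rot: [-3.139, 0.003, 0.995]
force: [-5.6, 2.2, 14.2]
width: 21.8
gripper_force: 61.9
```

```bash
python3 - <<'E'
from h import *
s,p,R=pose(); print(s["clock"],p,s["tool_rot"],R.inv().apply(s["force"]),R.inv().apply(s["torque"])); print(move(p,R,[621.5,145.6,25],down(np.radians(56.6))))
E
```

```text
25.1 [621.98126658 145.76839425  26.27471179] [-3.13921149e+00  3.01326821e-03  9.95124298e-01] [ -1.19214575  -5.91422075 -14.1816153 ] [1.48247151 0.16629461 0.0432627 ]
(array([-0.14,  0.17,  0.42]), array([-0.0004, -0.0003,  0.0013]))
```

>>> carry_out(deltas=[0,0,0,0,-0.0005,-0.001,1,0,0,0,0,0,0,0,0,0,0,0,0,0,0,0,0,0,0,0,0,0,0,0,0,0,0,-0.01,0,0,0,0,0,0,-0.04,0,0,0,0,0,0,-0.06,0,0,0,0,0,0,-0.03,-0.5])

```text
clock: 26.1
eef_pos: [625.1, 146.1, 170.0]
tool_rot: [3.138, -0.003, 0.995]
force: [0.5, 0.1, -0.9]
width: 59.3
gripper_force: 0.0
```

```bash
python3 - <<'E'
from h import *
s,p,R=pose(); print(s["clock"],p,s["tool_rot"],s["width"],s["force"],s["qpos"])
c,im=shot("wrist","w11")
a=im.astype(int)
# left gauge pin at 621.8,108.2,56 ; handle axis from the inlay at z=32
print("pin pred",proj(c,[621.8,108.2,56]))
m=((a.max(2)<110)&(abs(a[:,:,0]-a[:,:,1])<14)&(a[:,:,0]>a[:,:,1])).astype(np.uint8); m[330:]=0
for k in cv2.findContours(m,0,1)[0]:
    if cv2.contourArea(k)>300:
        r=cv2.minAreaRect(k); print(np.round(r[0],1),np.round(r[1],1),round(r[2],1)); b=cv2.boxPoints(r)
        print([plane(c,q,32).round(1)[:2].tolist() for q in b])
E
```

```text
26.1 [625.13337011 146.10831668 170.00379076] [ 3.13764098 -0.00318115  0.99468859] 59.344311143422495 [ 0.52563987  0.05642074 -0.92780428] [-0.15170378  0.68639218 -0.20499071  1.6036915   0.17183404  0.86418975
 -0.99883346]
pin pred [300.30326256 242.79791789]
[425.5 304.5] [145.  49.] 0.0
[[612.6, -21.2], [642.6, 32.3], [772.6, -52.8], [749.3, -110.9]]
[140.5 296.5] [ 65. 145.] 90.0
[[401.6, 212.2], [528.7, 129.1], [481.0, 65.0], [345.2, 154.0]]
[277.5 212.5] [95. 11.] 90.0
[[637.7, 181.4], [646.5, 175.7], [592.7, 92.7], [583.0, 99.0]]
```

>>> carry_out(deltas=[0,0,0,0.0173,-0.048,0.004,-1,0,0,0,0.0173,-0.048,0.004,-1,0,0,0,0.0173,-0.048,0.004,-1,0,0,0,0.0173,-0.048,0.004,-1,0,0,0,0.0173,-0.048,0.004,-1,0,0,9.3,0,0,0,-1,0,0,9.3,0,0,0,-1,0,0,9.3,0,0,0,-1,0,0,9.3,0,0,0,-1,0,0,9.3,0,0,0,-1,0,0,0,0,0,0,-1])

```text
clock: 27.52
eef_pos: [469.3, 349.1, 146.0]
tool_rot: [3.141, -0.0, 0.185]
force: [0.2, -0.5, -0.3]
width: 85.5
gripper_force: 0.0
```

```bash
python3 - <<'E'
from h import *
s,p,R=pose(); print(s["clock"],p,s["tool_rot"],np.abs(s["qd"]).max(),s["qpos"])
c,im=shot("wrist","w12b")
g=cv2.cvtColor(im,6); cv2.imwrite("pics/r.png",cv2.convertScaleAbs(im,alpha=1.5))
e=cv2.HoughCircles(cv2.medianBlur(g,3),cv2.HOUGH_GRADIENT,1,40,param1=80,param2=22,minRadius=12,maxRadius=45)
for q in (e[0] if e is not None else []): print(q,plane(c,q[:2],8).round(1))
st=np.array([555.6,44.1])
for n,o,pts in(("w5",(150,30),[(283,155),(265,252),(170,275)]),("w6",(355,55),[(86,190),(163,266)])):
    cc,_=load(n)
    for q in pts:
        for z in(40,51):
            v=plane(cc,np.array(q)/4.5+o,z)[:2]-st; print(n,q,z,np.hypot(*v).round(1),np.degrees(np.arctan2(v[1],v[0])).round(1)%60)
E
```

```text
27.525 [469.27084532 349.08683578 146.03998683] [ 3.14059234e+00 -2.49327968e-04  1.85196435e-01] 0.04484212796973393 [-0.72304183  0.64106736  0.05466488  1.78822553 -0.04840031  0.71385089
 -2.028211  ]
[284.5  76.5  26.6] [580.7 367.7   8. ]
[279.5 299.5  20.1] [359.9 331.4   8. ]
w5 (283, 155) 40 16.0 59.4
w5 (283, 155) 51 18.1 51.400000000000006
w5 (265, 252) 40 17.2 0.5999999999999943
w5 (265, 252) 51 19.9 3.299999999999997
w5 (170, 275) 40 17.6 59.30000000000001
w5 (170, 275) 51 18.0 10.5
w6 (86, 190) 40 17.1 58.80000000000001
w6 (86, 190) 51 20.6 59.400000000000006
w6 (163, 266) 40 17.6 9.299999999999997
w6 (163, 266) 51 18.8 57.400000000000006
```

View pics/r.png

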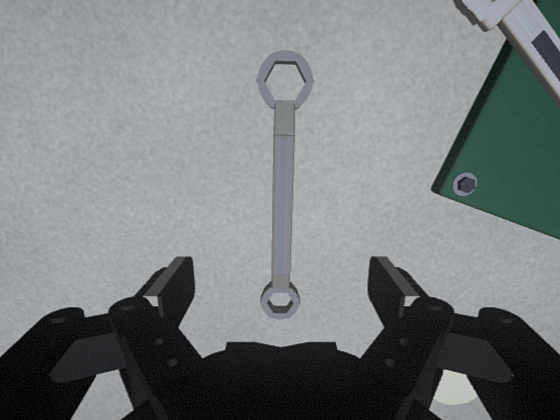

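```bash
python3 - <<'E'
from h import *
c,im=load("w12b")
p=np.array([469.27,349.09,146.04]); R=Ro.from_euler("xyz",[3.14059,-.00025,.1852])
L=plane(c,(285,79.5),14); S=plane(c,(280,300.5),14); print(L,S,np.linalg.norm(L-S),np.degrees(np.arctan2(*(L-S)[[1,0]])))
a=plane(c,(284.2,135),32);b=plane(c,(282.3,270),32); print(a,b,np.degrees(np.arctan2(*(a-b)[[1,0]])))
mid=L+(S-L)/2; print(mid, move(p,R,[mid[0],mid[1],90],down(np.arctan2(*(L-S)[[1,0]]))))
g=cv2.cvtColor(im,6)
for r in (150,200,250): print(r,g[r,262:305].tolist())
E
```

```text
[577.52253454 366.70150837  14.        ] [362.57929506 331.34282249  14.        ] 217.832120826494 9.341629972053509
[531.95737307 359.0232193   32.        ] [407.3935804  337.34682785  32.        ] 9.87166590262966
[470.0509148  349.02216543  14.        ] (array([ 0.06, -0.01,  1.27]), array([0.0007, 0.0002, 0.056 ]))
150 [109, 109, 107, 106, 107, 111, 109, 108, 110, 110, 109, 82, 76, 83, 85, 89, 88, 88, 87, 87, 86, 87, 86, 87, 88, 91, 87, 90, 87, 87, 88, 78, 90, 110, 116, 116, 115, 114, 118, 120, 117, 115, 112]
200 [115, 113, 114, 112, 112, 111, 114, 115, 115, 116, 96, 82, 85, 88, 90, 92, 91, 89, 88, 90, 87, 86, 89, 90, 90, 91, 89, 90, 89, 88, 85, 108, 115, 116, 114, 113, 117, 118, 119, 117, 114, 115, 115]
250 [118, 116, 113, 110, 109, 112, 115, 118, 115, 103, 83, 83, 87, 88, 90, 88, 88, 88, 88, 88, 89, 90, 92, 90, 92, 89, 88, 88, 78, 102, 115, 115, 114, 116, 112, 112, 113, 111, 113, 110, 111, 109, 111]
```

>>> carry_out(deltas=[0,0,0.9,0.0007,0.0008,0.028,-1,0,0,0,0,0,0.028,-1,0,0,0,0,0,0,-1,0,0,0,0,0,0,-1])

```text
clock: 28.08
eef_pos: [470.8, 348.6, 90.5]
tool_rot: [3.142, -0.001, 0.168]
force: [-0.1, 0.4, 1.2]
width: 85.4
gripper_force: 0.0
```

```bash
python3 - <<'E'
from h import *
s,p,R=pose(); print(s["clock"],p,s["tool_rot"])
c,im=shot("wrist","w13"); d,_=load("w12b"); g=cv2.cvtColor(im,6).astype(int)
for r in (100,200,260): print(r,g[r,255:312].tolist())
for n,cc,gg in(("a",d,cv2.cvtColor(cv2.imread("pics/w12b.png"),6)),("b",c,g)):
    col=gg[:,283].astype(int); print(n,[(i,int(col[i])) for i in range(0,330) if abs(col[i]-col[i-3])>6 and i>3])
E
```

```text
28.075 [470.76863047 348.58370663  90.53954642] [ 3.14155194e+00 -8.72183758e-04  1.68434145e-01]
100 [108, 110, 109, 109, 110, 106, 88, 82, 87, 89, 87, 87, 87, 87, 81, 74, 77, 82, 86, 85, 84, 85, 83, 85, 84, 84, 85, 86, 85, 85, 85, 85, 83, 83, 86, 85, 84, 85, 78, 73, 81, 87, 86, 86, 88, 85, 87, 81, 77, 101, 112, 113, 111, 110, 111, 110, 111]
200 [112, 112, 112, 114, 111, 110, 110, 111, 111, 113, 114, 114, 116, 115, 83, 75, 84, 85, 87, 90, 88, 89, 87, 87, 86, 87, 88, 84, 84, 86, 88, 89, 89, 88, 87, 88, 88, 89, 86, 76, 103, 113, 113, 112, 109, 110, 109, 109, 111, 113, 116, 115, 113, 116, 117, 118, 120]
260 [112, 111, 111, 110, 114, 113, 116, 114, 113, 115, 114, 115, 115, 117, 94, 78, 81, 86, 87, 89, 89, 89, 90, 88, 89, 88, 88, 86, 87, 90, 91, 91, 90, 90, 89, 89, 89, 88, 76, 105, 116, 113, 115, 114, 113, 113, 114, 114, 114, 112, 113, 112, 113, 113, 111, 111, 112]
a [(50, 90), (51, 87), (52, 87), (61, 49), (62, 35), (63, 44), (64, 85), (65, 107), (66, 108), (67, 106), (100, 94), (101, 88), (102, 84), (103, 86), (134, 75), (135, 70), (137, 85), (138, 84), (293, 106), (294, 112), (295, 112), (305, 99), (306, 53), (307, 40), (308, 44), (309, 46), (313, 77), (314, 89), (315, 88), (316, 87), (319, 110), (320, 109), (321, 110), (329, 107)]
b [(5, 101), (30, 96), (31, 85), (32, 84), (33, 82), (44, 63), (45, 42), (46, 38), (47, 41), (49, 47), (50, 111), (51, 113), (52, 112), (94, 98), (95, 86), (96, 81), (97, 86), (138, 64), (139, 70), (141, 85), (142, 84), (324, 87), (328, 106), (329, 113)]
```

```bash
python3 - <<'E'
from h import *
P={"w12b":([469.27,349.09,146.04],[3.14059,-.00025,.1852]),"w13":([470.77,348.58,90.54],[3.14155,-.00087,.1684])}
rs=[];hs=[]
for n,bx,bs in(("w12b",(262,55,308,103),134.5),("w13",(255,35,312,100),138.5)):
    c,im=load(n); p,r=P[n]; R=Ro.from_euler("xyz",r)
    x0,y0,x1,y1=bx; g=cv2.cvtColor(im,6)[y0:y1,x0:x1]; m=((g>98)).astype(np.uint8); 
    k=sorted(cv2.findContours(m,0,1)[0],key=cv2.contourArea)
    for q in k[-3:]:
        M=cv2.moments(q); 
        if M["m00"]>0: print(n,M["m00"],M["m10"]/M["m00"]+x0,M["m01"]/M["m00"]+y0,cv2.boundingRect(q))
    u=np.array([M["m10"]/M["m00"]+x0,M["m01"]/M["m00"]+y0]); w=plane(c,u,7); rs.append(ray(c,u)); hs.append(ray(c,(283,bs)))
    print(w, R.inv().apply(w-p))
print("ring",cross(rs),"handle bend",cross(hs))
s,p,R=pose(); print(p,move(p,R,[470.3,348.9,14],down(np.radians(9.7))))
E
```

```text
w12b 13.5 305.41975308641975 56.91358024691358 (40, 0, 6, 7)
w12b 19.0 263.92105263157896 57.21052631578947 (0, 0, 7, 8)
w12b 981.0 284.58970438328237 82.20863064899763 (4, 10, 38, 35)
[576.31711473 366.73666192   7.        ] [108.43129724   2.22765793 139.06941564]
w13 30.0 257.23333333333335 38.0 (0, 0, 7, 10)
w13 45.0 308.1592592592593 38.54074074074074 (46, 0, 11, 12)
w13 1577.5 282.24257791864767 72.13523507659798 (4, 15, 48, 45)
[576.42586495 366.70017512   7.        ] [107.12559307  -0.15894583  83.6332242 ]
ring (array([575.91843383, 366.66544746,   9.90866668]), [np.float64(0.03655830763178201), np.float64(0.03655830763171239)]) handle bend (array([532.30212713, 359.51339576,  36.84894931]), [np.float64(0.6478080733009743), np.float64(0.6478080733010377)])
[470.97695401 348.74955647  90.865764  ] (array([-0.02, -0.09, -0.07]), array([-0.0008, -0.0002,  0.0769]))
```

>>> carry_out(deltas=[0,0,0,-0.003,0.0005,0.03,-1,0,0,0,0,0,0.03,-1,0,0,0,0,0,0.017,-1,0,0,0,0,0,0,1,0,0,0,0,0,0,1,0,0,0,0,0,0,1,0,0,0,0,0,0,1,0,0,0,0,0,0,1,0,0,0,0,0,0,1])

```text
clock: 29.25
eef_pos: [467.9, 347.7, 13.8]
tool_rot: [-3.142, -0.001, 0.167]
force: [-0.6, 0.5, 6.4]
width: 17.3
gripper_force: 59.4
```

```bash
python3 - <<'E'
from h import *
s,p,R=pose(); print(s["clock"],p,s["tool_rot"],s["width"],s["force"],s["gripper_force"])
print(R.inv().apply(np.array([576.35,366.7,7])-p))
E
```

```text
29.25 [467.90818789 347.65514388  13.75638337] [-3.14151004e+00 -1.31791762e-03  1.67325146e-01] 17.278774985533037 [-0.60934168  0.53427347  6.43421022] 59.41102981567383
[110.09012394  -0.71781074   6.90153836]
```

>>> carry_out(deltas=[0,0,0,0,0,-0.02,1,0,0,0,0,0,-0.045,1,0,0,0,0,0,-0.05,1,0,0,0,-0.0082,0.0446,0,1,0,0,0,-0.0082,0.0446,0,1,0,0,0,-0.0082,0.0446,0,1,0,0,0,-0.0082,0.0446,0,1,0,0,0,-0.0082,0.0446,0,1,0,0,0,-0.0082,0.0446,0,1,0,0,0,-0.0082,0.0446,0,1,0,0,0,-0.0082,0.0446,0,1])

```text
clock: 30.62
eef_pos: [461.9, -17.0, 128.8]
tool_rot: [3.141, -0.0, 0.168]
force: [0.8, -0.6, -4.4]
width: 16.7
gripper_force: 59.3
```

>>> carry_out(deltas=[0,0,-7.5,0,0,0,1,0,0,-7.5,0,0,0,1,0,0,-7.4,0,0,0,1,0,0,0,0,0,0,1,0,0,0,0,0,0,1])

```text
clock: 31.25
eef_pos: [462.1, -15.6, 128.3]
tool_rot: [3.141, 0.0, 0.556]
force: [-0.6, -0.3, -4.0]
width: 16.6
gripper_force: 59.5
```

```bash
python3 - <<'E'
from h import *
s,p,R=pose(); print(s["clock"],p,s["tool_rot"],s["force"],s["qpos"])
print(move(p,R,[462.3,-14.2,p[2]],down(np.radians(32))))
c,im=shot("wrist","w14"); g=cv2.cvtColor(im,6)
def tl(u,z):
    o,d=ray(c,u); o=R.inv().apply(o-p); d=R.inv().apply(d); return (o+d*(z-o[2])/d[2]).round(2)[:2]
for r in (30,60,90,150): print(r,g[r,250:315].tolist())
print(g[0:120,281].tolist())
print("stud pred",proj(c,[555.6,44.1,78]))
E
```

```text
31.25 [462.08463842 -15.58976698 128.34752622] [3.14056968e+00 2.84222411e-04 5.56140902e-01] [-0.62429397 -0.26889594 -3.98664626] [ 0.05988513  0.53632324 -0.12448535  2.12448373  0.13798156  0.48788443
 -1.18395762]
(array([ 0.06,  0.02, -0.14]), array([ 0.0009, -0.0011, -0.    ]))
30 [147, 148, 150, 152, 153, 150, 150, 149, 149, 148, 149, 150, 150, 150, 149, 147, 148, 148, 150, 151, 149, 149, 151, 150, 150, 151, 151, 151, 151, 150, 150, 150, 149, 149, 150, 148, 147, 147, 146, 145, 143, 144, 145, 146, 147, 146, 146, 147, 147, 147, 147, 149, 150, 151, 125, 82, 65, 65, 68, 65, 68, 68, 67, 65, 67]
60 [111, 111, 111, 111, 110, 112, 111, 110, 113, 142, 151, 152, 142, 110, 72, 60, 65, 66, 67, 66, 66, 66, 66, 65, 65, 69, 67, 64, 67, 65, 65, 65, 64, 65, 63, 66, 63, 65, 66, 64, 65, 66, 65, 64, 58, 63, 120, 150, 153, 152, 138, 117, 122, 143, 149, 132, 116, 109, 112, 111, 111, 112, 111, 112, 113]
90 [148, 149, 150, 149, 149, 149, 150, 151, 151, 154, 139, 100, 89, 98, 105, 110, 110, 110, 110, 110, 111, 110, 108, 108, 108, 108, 107, 109, 108, 109, 111, 109, 111, 110, 113, 108, 110, 109, 111, 1
[... 314 characters left out ...]
13, 112, 113, 114, 113, 110, 110, 110, 110, 111, 108, 84, 68, 67, 70, 73, 73, 69, 71, 70, 72, 70, 69, 71]
[64, 66, 64, 63, 63, 66, 65, 65, 67, 67, 65, 65, 63, 80, 139, 145, 147, 150, 148, 149, 151, 149, 148, 149, 149, 149, 151, 151, 151, 149, 150, 150, 149, 146, 146, 147, 149, 151, 97, 65, 60, 66, 64, 64, 64, 66, 66, 68, 66, 65, 65, 68, 66, 63, 66, 64, 66, 65, 66, 65, 65, 65, 66, 65, 66, 62, 66, 99, 114, 112, 105, 111, 111, 110, 111, 109, 111, 110, 109, 110, 111, 111, 109, 110, 111, 110, 109, 110, 110, 109, 109, 110, 110, 109, 110, 111, 111, 111, 109, 111, 110, 110, 110, 110, 111, 111, 111, 112, 110, 111, 110, 111, 113, 112, 112, 112, 112, 112, 110, 111]
stud pred [280.23616636  55.57223092]
```

```bash
python3 - <<'E'
from h import *
c,im=load("w14"); p=np.array([462.08,-15.59,128.35]); R=Ro.from_euler("xyz",[3.14057,.00028,.55614])
for x in(110,):
    for z in(0,14): print("ring",z,proj(c,p+R.apply([x,0,13.8-z])))
hs=cv2.cvtColor(im,cv2.COLOR_BGR2HSV)
def cl(q):
    b,g,r=map(int,q); 
    if g>r+15 and g>b+3: return 'g'
    if r>b+25: return 'o'
    m=(b+g+r)/3
    return '#' if m<85 else ('+' if m<130 else '.')
for y in range(0,125,3): print("%3d"%y,''.join(cl(im[y,x]) for x in range(230,335)))
E
```

```text
ring 0 [282.96863964  39.3225415 ]
ring 14 [283.19403696  29.74110875]
  0 ++++++++++++++++++++++#########.......+ggggggggggggggggggggggggggggggggg#########+++++++++++++++++++++++g
  3 +++++++++++++++++++++########+.........+ggggggggggggggggggggggggggggggggg##########++++++++++++++++++++++
  6 +++++++++++++++++++#########............+gggggggggggggggggggggggggggggggggg#########+++++++++++++++++++++
  9 ++++++++++++++++++########+...............+gggggggggggggggg#gggggggggggggggg#########++++++++++++++++++++
 12 +++++++++++++++++########+.................+ggggggggg#..........+ggggggggggggg#########++++++++++++++++++
 15 +++++++++++++++#########....................+gg#+................+ggggggggggggg#########+++++++++++++++++
 18 ++++++++++++++########+...........................................+gggggggggggggg#########+++++++++++++++
 21 ++++++++++++#########..............................................+gg#ggggggggggg#########++++++++++++++
 24 +++++++++++########+....................................................+ggggggggggg########+++++++++++++
 27 ++++++++++########.................
[... 2890 characters left out ...]
++++++##gggggggggggggggggggggggggggggggg
108 gggggggggggggggggggggggggg#...++++++++++++++++++++++++++++++++++++++++++#gggggggggggggggggggggggggggggggg
111 ggggggggggggggggggggggggggg...++++++++++++++++++++++++++++++++++++++++++#gggggggggggggggggggggggggggggggg
114 gggggggggggggggggggggggggggggg#+++++++++++++++++++++++++++++++++++++++++#gggggggggggggggggggggggggggggggg
117 gggggggggggggggggggggggggggggg#+++++++++++++++++++++++++++++++++++++++++#gggggggggggggggggggggggggggggggg
120 gggggggggggggggggggggggggggggg#+++++++++++++++++++++++++++++++++++++++++#gggggggggggggggggggggggggg#ggggg
123 gggggggggggggggggggggggggggggg#+++++++++++++++++++++++++++++++++++++++++#gggggggggggggggggggggggg#ggggggg
```

```bash
python3 - <<'E'
from h import *
c,im=load("w14"); p=np.array([462.08,-15.59,128.35]); R=Ro.from_euler("xyz",[3.14057,.00028,.55614])
for q in((94.25,0,-.2),(94.25,0,13.8),(85,0,-.2),(110,18.19,-.2),(110,-18.19,-.2),(110,25,-.2),(110,-25,-.2)): print(q,proj(c,p+R.apply(q)).round(1))
E
```

```text
(94.25, 0, -0.2) [283.2  69.8]
(94.25, 0, 13.8) [283.   75.3]
(85, 0, -0.2) [283.2  92.1]
(110, 18.19, -0.2) [325.5  29.7]
(110, -18.19, -0.2) [240.9  29.8]
(110, 25, -0.2) [341.3  29.6]
(110, -25, -0.2) [225.1  29.8]
```

>>> carry_out(deltas=[0,0,0,0.0008,-0.0011,0,1,0,0,0,0,0,0.02,1,0,0,0,0,0,0.02,1,0,0,0,0,0,0.014,1,0,0,0,0,0,0,1,0,0,0,0,0,0,1])

```text
clock: 32.05
eef_pos: [462.6, -14.0, 74.3]
tool_rot: [3.141, -0.0, 0.558]
force: [0.4, 0.3, -3.0]
width: 17.0
gripper_force: 59.4
```

```bash
python3 - <<'E'
from h import *
s,p,R=pose(); print(s["clock"],p,s["tool_rot"],s["force"],s["torque"])
print(move(p,R,[462.3,-14.2,65.5],down(np.radians(32))))
E
```

```text
32.05 [462.56871984 -14.04515811  74.31607137] [ 3.14062228e+00 -1.42424708e-04  5.58428870e-01] [ 0.43372691  0.29972253 -2.98957288] [ 0.00521041 -0.03304469 -0.05299496]
(array([ 0.06, -0.01, -0.  ]), array([-0.0003, -0.    ,  0.0088]))
```

Lower to the jam nut (ring home is TCP z ≈ 53.8).

>>> carry_out(deltas=[0,0,0,-0.0003,0,0.006,1,0,0,0,0,0,0.005,1,0,0,0,0,0,0.004,1,0,0,0,0,0,0,1])

```text
clock: 32.55
eef_pos: [461.1, -15.0, 58.8]
tool_rot: [3.141, 0.002, 0.558]
force: [-3.1, -2.7, 1.9]
width: 17.3
gripper_force: 60.4
```

```bash
python3 - <<'E'
from h import *
s,p,R=pose(); print(s["clock"],p,s["tool_rot"],s["force"],R.inv().apply(s["torque"]))
E
```

```text
32.55 [461.0602288  -14.96842073  58.84858336] [3.14115903e+00 2.19170620e-03 5.57535616e-01] [-3.0899706  -2.73301254  1.87212615] [-0.10388358 -0.39599389  0.05009694]
```

>>> carry_out(deltas=[0,0,0,-0.0015,0,0,1,0,0,0,0,0,0.003,1,0,0,0,0,0,0.003,1,0,0,0,0,0,0,1])

```text
clock: 33.05
eef_pos: [459.8, -15.7, 52.7]
tool_rot: [3.141, 0.002, 0.558]
force: [-3.7, -3.5, 3.0]
width: 17.1
gripper_force: 60.7
```

```bash
python3 - <<'E'
from h import *
s,p,R=pose(); print(s["clock"],p,s["tool_rot"],R.inv().apply(s["force"]),R.inv().apply(s["torque"]))
E
```

```text
33.05 [459.76154365 -15.65315934  52.65081988] [3.14136759e+00 2.30643849e-03 5.57725153e-01] [-4.95247758  1.00998576 -2.96786871] [-0.09528129 -0.48922955  0.13805009]
```

>>> carry_out(deltas=[0,0,0,-0.0015,0,0,1,0,0,2,0,-0.004,0,1,0,0,2,0,-0.004,0,1,0,0,2,0,-0.004,0,1,0,0,0,0,0,0,1,0,0,0,0,0,0,1])

```text
clock: 33.8
eef_pos: [454.1, -5.3, 53.1]
tool_rot: [3.141, -0.001, 0.454]
force: [-0.4, -2.2, 1.2]
width: 16.8
gripper_force: 60.5
```

```bash
cat >> h.py <<'E'
ST=np.array([555.6,44.1])
def nut():
    s,p,R=pose(); d=p[:2]-ST; F=np.array(s["force"])
    M=(d[0]*F[1]-d[1]*F[0])/1000; 
    print("t",s["clock"],"p",p.round(1),"yaw",np.degrees(s["tool_rot"][2]).round(2),"rp",np.round(s["tool_rot"][:2],3),"r",np.hypot(*d).round(1),"ang",(np.degrees(np.arctan2(d[1],d[0]))%360).round(2),
     "Ft",R.inv().apply(F).round(2),"Tt",R.inv().apply(s["torque"]).round(2),"M",M.round(3),"M+Tz",(M+s["torque"][2]).round(3),"q",np.round(s["qpos"],2))
E
python3 -c "
from h import *; nut()"
```

```text
t 33.8 p [454.1  -5.3  53.1] yaw 26.02 rp [ 3.141e+00 -1.000e-03] r 112.9 ang 205.96 Ft [-1.34  1.76 -1.15] Tt [-0.48  0.28  0.21] M 0.199 M+Tz -0.009 q [-0.01  0.68 -0.05  2.19  0.13  0.27 -1.3 ]
```

>>> carry_out(deltas=[0,0,2,0,-0.004,0,1,0,0,2,0,-0.004,0,1,0,0,0,0,0,0,1])

```text
clock: 34.17
eef_pos: [450.4, 2.2, 53.0]
tool_rot: [3.141, -0.001, 0.384]
force: [0.8, -2.3, 1.1]
width: 16.9
gripper_force: 60.4
```

```bash
python3 -c "
from h import *; nut()"
```

```text
t 34.175 p [450.4   2.2  53. ] yaw 22.0 rp [ 3.141e+00 -1.000e-03] r 113.3 ang 201.71 Ft [-0.12  2.43 -1.1 ] Tt [-0.5   0.48  0.18] M 0.276 M+Tz 0.094 q [-0.04  0.68 -0.04  2.2   0.1   0.26 -1.35]
```

>>> carry_out(deltas=[0,0,2,0,-0.004,0,1,0,0,2,0,-0.004,0,1,0,0,0,0,0,0,1])

```text
clock: 34.55
eef_pos: [447.1, 9.7, 53.0]
tool_rot: [3.141, 0.0, 0.314]
force: [1.3, -1.7, 1.5]
width: 16.5
gripper_force: 60.4
```

```bash
python3 -c "
from h import *; nut()"
```

```text
t 34.55 p [447.1   9.7  53. ] yaw 18.01 rp [3.141 0.   ] r 113.8 ang 197.62 Ft [ 0.66  2.02 -1.53] Tt [-0.45  0.63  0.19] M 0.229 M+Tz 0.035 q [-0.07  0.68 -0.02  2.21  0.06  0.26 -1.41]
```

>>> carry_out(deltas=[0,0,2,0,-0.004,0,1,0,0,0,0,0,0,1])

```text
clock: 34.8
eef_pos: [445.6, 13.4, 52.9]
tool_rot: [3.141, 0.001, 0.279]
force: [1.0, -1.3, 0.8]
width: 17.2
gripper_force: 60.4
```

```bash
python3 -c "
from h import *; nut()"
```

```text
t 34.8 p [445.6  13.4  52.9] yaw 16.0 rp [3.141e+00 1.000e-03] r 114.2 ang 195.59 Ft [ 0.61  1.55 -0.78] Tt [-0.41  0.51  0.12] M 0.176 M+Tz 0.054 q [-0.08  0.67 -0.02  2.21  0.05  0.25 -1.43]
```

>>> carry_out(deltas=[0,0,2,0,-0.004,0,1,0,0,0,0,0,0,1])

```text
clock: 35.05
eef_pos: [444.5, 17.2, 52.9]
tool_rot: [3.141, 0.001, 0.244]
force: [0.2, -1.1, -0.5]
width: 16.9
gripper_force: 60.4
```

```bash
python3 - <<'E'
from h import *; nut()
c,im=shot("wrist","w15")
def cl(q):
    b,g,r=map(int,q)
    if g>r+15 and g>b+3: return 'g'
    if r>b+25: return 'o'
    m=(b+g+r)/3
    return '#' if m<85 else ('+' if m<130 else '.')
for y in range(0,90,4): print("%3d"%y,''.join(cl(im[y,x]) for x in range(190,375,2)))
E
```

```text
t 35.05 p [444.5  17.2  52.9] yaw 13.99 rp [3.141e+00 1.000e-03] r 114.3 ang 193.63 Ft [-0.12  1.12  0.52] Tt [-0.34  0.44  0.15] M 0.129 M+Tz -0.02 q [-0.09  0.67 -0.01  2.22  0.03  0.25 -1.46]
  0 ggggggggggggg...++++++++++####.++.###########################++#####++++++++++ggggggggggggggg
  4 ggggggggggg....++++++++++####..+..+##########################+.+####++++++++++ggggggggggggggg
  8 ggggggggg+....++++++++++####......+##########################...+####++++++++++gggggggggggggg
 12 ggggggg#.......++++++++####...+...++#######################++...++####++++++++ggggggggggggggg
 16 ggggggg........++++++++++#...#+....++#####################+#....+oo##++++++++++gggggggggggggg
 20 ggggggg.........++++++++++..+o+....++++##################+++....+ooo+++++++++....+ggggggggggg
 24 gggggggg+.......++++++++++..#++.....++++++############+++++.....+oo++++++++++....+ggggggggggg
 28 ggggggggg#+......+++++++++++o++.....+++++++#++++++++#++++#+.....o+++++++++++....+gggggggggggg
 32 ggggggggggg#......+++++++++++++......+++++++++###+++#+#+++.....+++++++++++++...+ggggggggggggg
 36 gggggggggggg......+
[... 648 characters left out ...]
gggggggggggggg
 64 gggggggggggggggggggggg#....+++++++++++++++++++++++++++++++++++++++ggggggggggggggggggggggggggg
 68 ggggggggggggggggggggggg+.....+++++++++++++++++++++++++++++++++++ggggggggggggggggggggggggggggg
 72 ggggggggggggggggggggggggg+....+#+++++++++++++++++++++++++++++#+gggggggggggggggggggggggggggggg
 76 ggggggggggggggggggggggggggg......++#+++++++++++++++++++++###ggggggggggggggggggggggggggggggggg
 80 gggggggggggggggggggggggggggg.......++++++++++++++++++++++gggggggggggggggggggggggggggggggggggg
 84 gggggggggggggggggggggggggggggg+....++++++++++++++++++++++gggggggggggggggggggggggggggggggggg##
 88 ggggggggggggggggggggggggggggggggg+.++++++++++++++++++++++#ggggggggggggggggggggggggggggggggg#g
```

>>> carry_out(deltas=[0,0,0,0,0,-0.02,1,0,0,0,0,0,-0.05,1,0,0,0,-0.0082,0.0417,0,1,0,0,0,-0.0082,0.0417,0,1,0,0,0,-0.0082,0.0417,0,1,0,0,0,-0.0082,0.0417,0,1,0,0,0,-0.0082,0.0417,0,1,0,0,0,0,0,0.04,1,0,0,0,0,0,0.035,1,0,0,0,0,0,0.02,1,0,0,0,0,0,0.01,1,0,0,0,0,0,0.005,1])

```text
clock: 36.6
eef_pos: [455.7, -194.3, 13.4]
tool_rot: [-3.141, 0.0, 0.245]
force: [-4.6, 6.2, 52.1]
width: 17.0
gripper_force: 66.9
```

>>> carry_out(deltas=[0,0,0,0,0,0,0,0,0,0,0,0,0,0,0,0,0,0,0,0,0,0,0,0,0,0,0,0])

```text
clock: 37.1
eef_pos: [455.5, -195.6, 13.3]
tool_rot: [3.141, 0.0, 0.244]
force: [-0.0, 0.9, -0.1]
width: 42.7
gripper_force: 0.0
```

```bash
python3 - <<'E'
from h import *
s,p,R=pose(); print(s["clock"],p,s["tool_rot"],s["width"],s["force"])
c,im=shot("wrist","w16"); g=cv2.cvtColor(im,6).astype(int)
for r in(150,250): print(g[r,255:312].tolist())
m=(g[0:110,230:335]>98).astype(np.uint8)
print("ring0",proj(c,p+R.apply([110,0,p[2]-7])))
for q in cv2.findContours(m,0,1)[0]:
    M=cv2.moments(q)
    if 600<M["m00"]<2600:
        u=(M["m10"]/M["m00"]+230,M["m01"]/M["m00"]); print(M["m00"],u,R.inv().apply(plane(c,u,7)-p))
E
```

```text
37.1 [ 455.48757059 -195.57923667   13.31644134] [3.14055871e+00 4.39852455e-05 2.44096530e-01] 42.676894139132436 [-0.03553284  0.94269191 -0.10426993]
[122, 109, 76, 79, 90, 92, 92, 93, 95, 96, 96, 95, 94, 95, 95, 96, 95, 95, 94, 96, 95, 93, 94, 93, 93, 93, 94, 95, 96, 95, 94, 96, 98, 99, 96, 95, 96, 95, 95, 94, 95, 93, 95, 93, 86, 70, 104, 118, 116, 117, 117, 119, 119, 117, 119, 118, 121]
[127, 127, 126, 95, 72, 83, 90, 92, 93, 95, 96, 97, 99, 98, 97, 98, 98, 94, 94, 96, 96, 95, 94, 96, 93, 94, 94, 96, 95, 96, 99, 102, 99, 97, 96, 96, 94, 96, 95, 96, 99, 95, 82, 87, 120, 129, 126, 123, 120, 119, 117, 118, 117, 120, 118, 120, 120]
ring0 [283.44044553  33.58492721]
1002.0 (241.6951097804391, 89.49584165003326) [ 86.55697551 -19.71971282   6.29224831]
1312.5 (320.5258412698413, 87.02780952380952) [87.59201903 17.52885028  6.33071589]
```

>>> carry_out(deltas=[0,0,0,0,0,0,1,0,0,0,0,0,0,1,0,0,0,0,0,0,1,0,0,0,0,0,0,1,0,0,0,0,0,0,1,0,0,0,0,0,-0.02,1,0,0,0,0,0,-0.045,1,0,0,0,0,0,-0.05,1,0,0,0,0.0127,-0.0434,0,1,0,0,0,0.0127,-0.0434,0,1,0,0,0,0.0127,-0.0434,0,1,0,0,0,0.0127,-0.0434,0,1])

```text
clock: 38.65
eef_pos: [462.5, -13.5, 127.5]
tool_rot: [3.141, 0.001, 0.244]
force: [0.9, -0.5, -3.3]
width: 16.7
gripper_force: 59.4
```

>>> carry_out(deltas=[0,0,-6,0,0,0,1,0,0,-6,0,0,0,1,0,0,-6,0,0,0,1,0,0,0,0,0,0.01,1,0,0,0,0,0,0.01,1,0,0,0,0,0,0,1,0,0,0,0,0,0,1])

```text
clock: 39.52
eef_pos: [462.7, -14.5, 107.7]
tool_rot: [3.141, 0.001, 0.558]
force: [0.1, -0.2, -3.3]
width: 16.9
gripper_force: 59.5
```

```bash
cat >> h.py <<'E'
def asc(im,x0,x1,y0,y1,sx=1,sy=2):
    def cl(q):
        b,g,r=map(int,q)
        if g>r+15 and g>b+3: return 'g'
        if r>b+25: return 'o'
        m=(b+g+r)/3
        return '#' if m<85 else ('+' if m<130 else '.')
    for y in range(y0,y1,sy): print("%3d"%y,''.join(cl(im[y,x]) for x in range(x0,x1,sx)))
def tw(p,R,q): return p+R.apply(q)
E
python3 - <<'E'
from h import *
nut(); s,p,R=pose(); print(s["width"],move(p,R,[462.3,-14.2,p[2]],down(np.radians(32))))
c,im=shot("wrist","w17"); asc(im,222,342,0,84,1,3)
for q in((94.25,0,-.2),(125.75,0,-.2),(110,18.19,-.2),(110,-18.19,-.2)): print(q,proj(c,tw(p,R,q)).round(1))
print("stud",proj(c,[555.6,44.1,78]))
for a in range(2,360,60): print("jam vtx",a,proj(c,[555.6+17.3*np.cos(np.radians(a)),44.1+17.3*np.sin(np.radians(a)),51]).round(1))
E
```

```text
t 39.525 p [462.7 -14.5 107.7] yaw 31.98 rp [3.141e+00 1.000e-03] r 109.9 ang 212.26 Ft [0.03 0.22 3.34] Tt [-0.05  0.05  0.01] M 0.024 M+Tz 0.013 q [ 0.05  0.58 -0.12  2.14  0.15  0.44 -1.2 ]
16.871682543548737 (array([ 0.03,  0.05, -0.02]), array([-0.0002, -0.0005, -0.    ]))
  0 gggggg+++++++++++++++++++++++#########.............+gggggggggggggg+......+ggggggg#########+++++++++++++++++++++++ggggggg
  3 ggggg+++++++++++++++++++++++########+...............+ggggggg#+.............+gggggg##########++++++++++++++++++++++gggggg
  6 ggggg+++++++++++++++++++++#########..................+#+....................+ggggggg#########+++++++++++++++++++++#ggggg
  9 gggg+++++++++++++++++++++########+...........................................+ggggggg##########++++++++++++++++++++#gggg
 12 gggg+++++++++++++++++++#########..............................................+gg++gggg#########++++++++++++++++++++gggg
 15 ggg+++++++++++++++++++########+.....................................................+ggg#########+++++++++++++++++++gggg
 18 gg++++++++++++++++++#########......................................
[... 2294 characters left out ...]
ggggggggg
 75 gggggggggggggggggg+......+##++++++++++++++++++++++++++++++++++++++++++++++++++++++++++++++++#+...............ggggggggggg
 78 gggggggggggggggggg+.........+++#+++++++++++++++++++++++++++++++++++++++++++++++++++++++++++...............+ggggggggggggg
 81 gggggggggggggggggggg...........###+++++#++++++++++++++++++++++++++++++++++++++++++++++#############+...+gggggggggggggggg
(94.25, 0, -0.2) [283.1  69.8]
(125.75, 0, -0.2) [283.1 -13. ]
(110, 18.19, -0.2) [325.4  29.7]
(110, -18.19, -0.2) [240.8  29.9]
stud [281.62139336  48.44657574]
jam vtx 2 [295.8  32.6]
jam vtx 62 [267.1  32.6]
jam vtx 122 [253.5  60. ]
jam vtx 182 [267.8  86.1]
jam vtx 242 [295.2  86.1]
jam vtx 302 [309.5  59.9]
```

>>> carry_out(deltas=[0,0,0,-0.0009,-0.00065,0.01,1,0,0,0,0,0,0.015,1,0,0,0,0,0,0.012,1,0,0,0,0,0,0.0042,1,0,0,0,0,0,0,1,0,0,0,0,0,0,1])

```text
clock: 40.33
eef_pos: [462.0, -14.5, 67.1]
tool_rot: [3.141, -0.0, 0.558]
force: [1.4, -0.5, -3.0]
width: 17.1
gripper_force: 59.5
```

```bash
python3 - <<'E'
from h import *
nut(); s,p,R=pose(); print(move(p,R,[461.5,-14.1,p[2]],down(np.radians(32))))
c,im=shot("wrist","w18"); asc(im,232,334,0,80,1,3)
for q in((94.25,0,-.2),(94.25,0,13.8),(110,18.19,-.2),(110,-18.19,-.2)): print(q,proj(c,tw(p,R,q)).round(1))
print("stud",proj(c,[555.6,44.1,78]))
E
```

```text
t 40.325 p [462.  -14.5  67.1] yaw 31.99 rp [ 3.141 -0.   ] r 110.5 ang 212.07 Ft [0.96 1.16 2.97] Tt [-0.03  0.03  0.04] M 0.129 M+Tz 0.093 q [ 0.03  0.66 -0.09  2.16  0.17  0.33 -1.22]
(array([ 0.06, -0.01, -0.01]), array([-0.0002, -0.0006, -0.    ]))
  0 +++++++++++++++++++#########......+################################...+#########++++++++++++++++++++++
  3 ++++++++++++++++++########+....+####################################++..+#########++++++++++++++++++++
  6 ++++++++++++++++#########....+#########################################+..#########+++++++++++++++++++
  9 +++++++++++++++########+....############################################+..+########++++++++++++++++++
 12 ++++++++++++++########....+###############################################...#########++++++++++++++++
 15 ++++++++++++########+....+################################################+...#########+++++++++++++++
 18 +++++++++++########......+################################################+....+#########+++++++++++++
 21 +++++++++########+......++################################################++.....#########+++
[... 1504 characters left out ...]
...
 66 +.......++++++++++++++++++++++++++++++++++++++++++++++++++++++++++++++++++++++++++++++++++++..........
 69 g+........+++++++++++++++++++++++++++++++++++++++++++++++++++++++++++++++++++++++++++++++###########+.
 72 gg+.........+##++++++++++++++++++++++++++++++++++++++++++++++++++++++++++++++++++++++##ggggggggggg####
 75 gggg...........+##++++++++++++++++++++++++++++++++++++++++++++++++++++++++++++++++##gggggggggggggggggg
 78 gggg+.............+++#+++++++++++++++++++++++++++++++++++++++++++++++++++++++++++ggggggggggggggggggggg
(94.25, 0, -0.2) [283.2  69.8]
(94.25, 0, 13.8) [283.   75.4]
(110, 18.19, -0.2) [325.5  29.7]
(110, -18.19, -0.2) [240.9  29.9]
stud [283.07553052  19.61583286]
```

>>> carry_out(deltas=[0,0,0,-0.0002,-0.0003,0.0026,1,0,0,0,0,0,0,1])

```text
clock: 40.62
eef_pos: [461.3, -14.4, 64.2]
tool_rot: [3.141, 0.0, 0.558]
force: [0.4, 0.4, -3.2]
width: 16.7
gripper_force: 59.5
```

>>> carry_out(deltas=[0,0,0,0,0,0.0015,1,0,0,0,0,0,0,1])

```text
clock: 40.88
eef_pos: [461.2, -14.5, 62.7]
tool_rot: [3.141, 0.001, 0.558]
force: [-1.0, -0.8, -1.1]
width: 16.7
gripper_force: 60.0
```

```bash
python3 -c "
from h import *; nut()"
```

```text
t 40.875 p [461.2 -14.5  62.7] yaw 31.99 rp [3.141e+00 1.000e-03] r 111.1 ang 211.85 Ft [-1.29  0.12  1.08] Tt [ 0.05  0.   -0.04] M 0.013 M+Tz 0.049 q [ 0.03  0.66 -0.09  2.17  0.18  0.32 -1.22]
```

>>> carry_out(deltas=[0,0,0,-0.0006,0,0,1,0,0,0,0,0,0,1])

```text
clock: 41.12
eef_pos: [461.2, -14.6, 62.8]
tool_rot: [3.141, -0.0, 0.559]
force: [-0.6, -0.3, -1.5]
width: 16.7
gripper_force: 59.9
```

>>> carry_out(deltas=[0,0,2,0,-0.0039,0,1,0,0,0,0,0,0,1])

```text
clock: 41.38
eef_pos: [459.0, -11.2, 62.7]
tool_rot: [3.141, -0.0, 0.523]
force: [1.1, -0.2, -0.9]
width: 16.9
gripper_force: 59.9
```

>>> carry_out(deltas=[0,0,-4,0,0.0078,0,1,0,0,0,0,0,0,1])

```text
clock: 41.62
eef_pos: [462.6, -18.5, 62.6]
tool_rot: [3.141, 0.001, 0.592]
force: [1.0, -0.5, -4.4]
width: 17.1
gripper_force: 59.6
```

```bash
python3 - <<'E'
from h import *
nut(); c,im=shot("wrist","w19"); asc(im,232,334,0,72,1,3)
E
```

```text
t 41.625 p [462.6 -18.5  62.6] yaw 33.92 rp [3.141e+00 1.000e-03] r 112.1 ang 213.95 Ft [0.53 0.96 4.36] Tt [ 0.02 -0.02  0.01] M 0.108 M+Tz 0.096 q [ 0.05  0.67 -0.1   2.16  0.19  0.32 -1.19]
  0 +++++++++++++++++++#######+#####################################################++++++++++++++++++++++
  3 ++++++++++++++++++################################################################++++++++++++++++++++
  6 ++++++++++++++++###########################################################++######+++++++++++++++++++
  9 +++++++++++++++########++##################################################++########+++++++++++++++++
 12 ++++++++++++++########..+##################################################++#########++++++++++++++++
 15 ++++++++++++########+..++##################################################+++#########+++++++++++++++
 18 +++++++++++########.....+##################################################+...+#########+++++++++++++
 21 +++++++++########+++.....+#################################################+....+#########++++++++++++
 24 ++++++++########++++.....++####################
[... 960 characters left out ...]
+++++##+++++++++++++.............+++++++++++++++++++++++..
 54 .+++++++++++++++++++++++++..............++++#+++++++++++++++..............++++++++++++++++++++++++....
 57 ...+++++++++++++++++++++++++.............................................++++++++++++++++++++++++.....
 60 .....++++++++++++++++++++++++++......................................++++++++++++++++++++++++++.......
 63 ......++++++++++++++++++++++#+++++++............................+++++++++++++++++++++++++++++++++.....
 66 g......++++++++++++++++++++++++++++++++++++++++++++++++++++++++++++++++++++++++++++++++++++##########+
 69 gg........+++++++++++++++++++++++++++++++++++++++++++++++++++++++++++++++++++++++++++++++gggggggggg###
```

>>> carry_out(deltas=[0,0,0,0,0,0.003,1,0,0,0,0,0,0,1])

```text
clock: 41.92
eef_pos: [462.5, -18.0, 59.4]
tool_rot: [3.141, 0.001, 0.593]
force: [1.2, -1.1, -3.2]
width: 16.9
gripper_force: 59.6
```

>>> carry_out(deltas=[0,0,0,0,0,0.003,1,0,0,0,0,0,0,1])

```text
clock: 42.18
eef_pos: [462.5, -18.1, 56.4]
tool_rot: [3.141, 0.001, 0.593]
force: [1.1, 0.2, -3.9]
width: 17.0
gripper_force: 59.6
```

>>> carry_out(deltas=[0,0,0,0,0,0.002,1,0,0,0,0,0,0,1])

```text
clock: 42.42
eef_pos: [462.5, -18.2, 54.5]
tool_rot: [3.141, 0.001, 0.593]
force: [0.1, -0.2, -3.7]
width: 16.3
gripper_force: 59.6
```

```bash
python3 -c "
from h import *; nut()"
```

```text
t 42.425 p [462.5 -18.2  54.5] yaw 34.0 rp [3.141e+00 1.000e-03] r 112.0 ang 213.78 Ft [-0.02  0.25  3.74] Tt [ 0.03 -0.02  0.03] M 0.029 M+Tz 0.003 q [ 0.04  0.68 -0.09  2.17  0.2   0.3  -1.2 ]
```

>>> carry_out(deltas=[0,0,2,0,-0.0039,0,1,0,0,2,0,-0.0039,0,1,0,0,2,0,-0.0039,0,1,0,0,2,0,-0.0039,0,1,0,0,0,0,0,0,1])

```text
clock: 43.05
eef_pos: [455.2, -4.8, 54.8]
tool_rot: [3.14, -0.0, 0.453]
force: [1.5, -1.3, -3.9]
width: 16.9
gripper_force: 59.6
```

>>> carry_out(deltas=[0,0,2,0,-0.0039,0,1,0,0,2,0,-0.0039,0,1,0,0,2,0,-0.0039,0,1,0,0,0,0,0,0,1])

```text
clock: 43.55
eef_pos: [450.6, 5.8, 54.8]
tool_rot: [3.14, -0.001, 0.347]
force: [4.3, -4.3, -4.9]
width: 17.1
gripper_force: 59.6
```

```bash
python3 -c "
from h import *; nut()"
```

```text
t 43.55 p [450.6   5.8  54.8] yaw 19.91 rp [ 3.14e+00 -1.00e-03] r 111.7 ang 200.03 Ft [2.54 5.5  4.9 ] Tt [-0.98  0.54 -0.04] M 0.615 M+Tz 0.657 q [-0.05  0.67 -0.03  2.2   0.08  0.27 -1.38]
```

>>> carry_out(deltas=[0,0,2,0,-0.0039,0,1,0,0,2,0,-0.0039,0,1,0,0,0,0,0,0,1])

```text
clock: 43.92
eef_pos: [448.3, 13.1, 54.8]
tool_rot: [3.14, -0.002, 0.278]
force: [3.8, -4.0, -4.6]
width: 16.7
gripper_force: 59.6
```

```bash
python3 -c "
from h import *; nut()"
```

```text
t 43.925 p [448.3  13.1  54.8] yaw 15.91 rp [ 3.14e+00 -2.00e-03] r 111.7 ang 196.14 Ft [2.51 4.87 4.59] Tt [-1.11  0.57 -0.09] M 0.546 M+Tz 0.636 q [-0.08  0.67 -0.02  2.21  0.05  0.26 -1.44]
```

>>> carry_out(deltas=[0,0,2,0,-0.0039,0,1,0,0,2,0,-0.0039,0,1,0,0,0,0,0,0,1])

```text
clock: 44.3
eef_pos: [446.5, 20.5, 54.8]
tool_rot: [3.14, -0.002, 0.208]
force: [4.5, -3.7, -6.1]
width: 16.9
gripper_force: 59.6
```

```bash
python3 -c "
from h import *; nut()"
```

```text
t 44.3 p [446.5  20.5  54.8] yaw 11.92 rp [ 3.14e+00 -2.00e-03] r 111.6 ang 192.19 Ft [3.6  4.51 6.15] Tt [-1.12  0.76 -0.16] M 0.507 M+Tz 0.669 q [-0.11  0.67 -0.    2.21  0.02  0.26 -1.49]
```

>>> carry_out(deltas=[0,0,2.5,0.0001,-0.0049,0,1,0,0,0,0,0,0,1])

```text
clock: 44.55
eef_pos: [445.6, 25.2, 54.8]
tool_rot: [3.14, -0.002, 0.164]
force: [4.3, -4.2, -5.2]
width: 16.9
gripper_force: 59.6
```

```bash
python3 -c "
from h import *; nut()"
```

```text
t 44.55 p [445.6  25.2  54.8] yaw 9.41 rp [ 3.14e+00 -2.00e-03] r 111.6 ang 189.74 Ft [3.53 4.88 5.19] Tt [-1.1   0.74 -0.19] M 0.548 M+Tz 0.734 q [-0.12  0.67  0.01  2.21 -0.01  0.25 -1.52]
```

>>> carry_out(deltas=[0,0,2.5,0.0001,-0.0049,0,1,0,0,0,0,0,0,1])

```text
clock: 44.8
eef_pos: [444.9, 29.9, 54.7]
tool_rot: [3.14, -0.002, 0.121]
force: [4.9, -4.8, -4.8]
width: 16.7
gripper_force: 59.6
```

```bash
python3 -c "
from h import *; nut()"
```

```text
t 44.8 p [444.9  29.9  54.7] yaw 6.93 rp [ 3.14e+00 -2.00e-03] r 111.6 ang 187.31 Ft [4.28 5.35 4.8 ] Tt [-1.29  0.83 -0.24] M 0.601 M+Tz 0.84 q [-0.14  0.67  0.01  2.22 -0.03  0.25 -1.55]
```

>>> carry_out(deltas=[0,0,2.5,0.0001,-0.0049,0,1,0,0,0,0,0,0,1])

```text
clock: 45.05
eef_pos: [444.4, 34.6, 54.7]
tool_rot: [3.14, -0.002, 0.077]
force: [4.5, -4.8, -5.0]
width: 16.7
gripper_force: 59.6
```

```bash
python3 -c "
from h import *; nut()"
```

```text
t 45.05 p [444.4  34.6  54.7] yaw 4.43 rp [ 3.14e+00 -2.00e-03] r 111.6 ang 184.88 Ft [4.15 5.08 5.05] Tt [-1.31  0.84 -0.32] M 0.572 M+Tz 0.891 q [-0.16  0.67  0.02  2.22 -0.05  0.25 -1.58]
```

>>> carry_out(deltas=[0,0,2.5,0.0001,-0.0049,0,1,0,0,0,0,0,0,1])

```text
clock: 45.3
eef_pos: [444.1, 39.2, 54.7]
tool_rot: [3.139, -0.002, 0.034]
force: [4.3, -6.2, -5.5]
width: 16.8
gripper_force: 59.6
```

```bash
python3 -c "
from h import *; nut()"
```

```text
t 45.3 p [444.1  39.2  54.7] yaw 1.94 rp [ 3.139e+00 -2.000e-03] r 111.6 ang 182.49 Ft [4.04 6.28 5.49] Tt [-1.45  0.94 -0.39] M 0.707 M+Tz 1.096 q [-0.18  0.67  0.03  2.22 -0.07  0.25 -1.61]
```

>>> carry_out(deltas=[0,0,2,0.0001,-0.0039,0,1,0,0,0,0,0,0,1,0,0,0,0,0,0,1])

```text
clock: 45.68
eef_pos: [444.1, 43.1, 54.7]
tool_rot: [3.14, -0.002, -0.001]
force: [4.8, -5.1, -4.4]
width: 16.8
gripper_force: 59.6
```

```bash
python3 -c "
from h import *; nut()"
```

```text
t 45.675 p [444.1  43.1  54.7] yaw -0.06 rp [ 3.14e+00 -2.00e-03] r 111.5 ang 180.51 Ft [4.75 5.08 4.47] Tt [-1.38  0.94 -0.39] M 0.573 M+Tz 0.961 q [-0.19  0.67  0.04  2.22 -0.09  0.25 -1.64]
```

>>> carry_out(deltas=[0,0,-2,0.0005,0.0039,0,1,0,0,-2,0.0003,0.0039,0,1,0,0,0,0,0,-0.008,1,0,0,0,0,0,-0.012,1,0,0,0,0,0,-0.03,1,0,0,0,0,0,-0.04,1,0,0,0,0,0,0,1])

```text
clock: 46.55
eef_pos: [443.6, 36.9, 146.3]
tool_rot: [-3.142, -0.002, 0.071]
force: [-0.8, 1.4, -4.5]
width: 17.0
gripper_force: 66.6
```

```bash
python3 - <<'E'
from h import *
nut(); s,p,R=pose(); print(s["force"],move(p,R,[467.9,347.7,p[2]],down(np.radians(9.6))))
c,im=shot("wrist","w20"); asc(im,222,342,0,84,1,3)
for a in range(0,360,60): print(a,proj(c,[555.6+17.3*np.cos(np.radians(a)),44.1+17.3*np.sin(np.radians(a)),51]).round(0),proj(c,[555.6+19.6*np.cos(np.radians(a)),44.1+19.6*np.sin(np.radians(a)),24]).round(0))
E
```

```text
t 46.55 p [443.6  36.9 146.3] yaw 4.07 rp [-3.142e+00 -2.000e-03] r 112.3 ang 183.65 Ft [-0.66 -1.44  4.5 ] Tt [ 0.05 -0.02 -0.04] M -0.161 M+Tz -0.125 q [-0.18  0.48  0.05  2.16 -0.05  0.5  -1.6 ]
[-0.75415968  1.38553715 -4.49765643] (array([ 0.  , -0.09, -5.53]), array([ 4.630e-02, -3.082e-01,  1.000e-04]))
  0 gggggggggggggggggggggggggggggggggggggggggggggggggggggggggggggggggggggggggggggggggggggggggggggggggggggggggggggggggggggggg
  3 ..+ggggggggggggggggggggggggggggggggggggggggggggggggggggggggggggggggggggggggggggggggggggggggggggggggggggggggggggggggggggg
  6 .....+gggggggggggggggggggggggggggggggggggggggggggggggggggggggggggggggggggggggggggggggggggggggggggggggggggggggggggggggggg
  9 .........+gggggggggggggggggggggggggggggggggggggggggggggggggggggggggggggggggggggggggggggggggggggggggggggggggggggggggggggg
 12 +...........+ggggggggggggggggggggggggggggggggggggggggggggggggggggggggggggggggggggggggggggggggggggggggggggggggggggggggggg
 15 ####............+ggggggggggggggggggggggggggggggggggggggggggggggggggggggggggggggggggggggggggggggggggggggggggggggggggggggg
 18 ##+................+#ggggggggggggg
[... 2176 characters left out ...]
g##+++++++++++++++#gggggggggggggggg
 72 gggggggggg+......+++++++++++++++++...#++++......++#######################++.....++oog#+++++++++++++++++ggggggggggggggggg
 75 ggggggggggg++.....+++++++++++++++++.+ooo#+.......++++++#############+++##+......+oog+++++++++++++++++#gggggggggggggggggg
 78 gggggggggggggg#+...+++++++++++++++++++oooo#+.......+##++++#++++++++###++.......ooo++++++++++++++++++#ggggggggggggggggggg
 81 gggggggggggggggggg+++++++++++++++++++++#ooooo+........+#+++###++#++..........+ooo++++++++++++++++++#gggggggggggggggggggg
0 [285.  42.] [285.  48.]
60 [264.  53.] [263.  60.]
120 [263.  79.] [262.  85.]
180 [282.  92.] [282.  99.]
240 [303.  82.] [302.  88.]
300 [305.  56.] [305.  63.]
```

>>> carry_out(deltas=[0,0,0,0.0066,-0.044,0,1,0,0,0,0.0066,-0.044,0,1,0,0,0,0.0066,-0.044,0,1,0,0,0,0.0066,-0.044,0,1,0,0,0,0.0066,-0.044,0,1,0,0,0,0.0066,-0.044,0,1,0,0,0,0.0066,-0.044,0,1,0,0,-5.5,0,0,0.03,1,0,0,0,0,0,0.04,1,0,0,0,0,0,0.01,1,0,0,0,0,0,0.008,1,0,0,0,0,0,0,1])

```text
clock: 48.1
eef_pos: [468.5, 346.7, 56.5]
tool_rot: [3.141, 0.0, 0.166]
force: [-0.2, -0.1, -4.4]
width: 16.8
gripper_force: 66.5
```

>>> carry_out(deltas=[0,0,0,0,0,0.006,1,0,0,0,0,0,0.006,1,0,0,0,0,0,0.006,1,0,0,0,0,0,0.006,1,0,0,0,0,0,0.006,1,0,0,0,0,0,0,1])

```text
clock: 48.85
eef_pos: [468.1, 347.1, 26.4]
tool_rot: [3.141, 0.001, 0.166]
force: [-4.1, -1.1, 2.2]
width: 16.9
gripper_force: 66.6
```

```bash
python3 - <<'E'
from h import *
s,p,R=pose(); print(s["clock"],p,s["tool_rot"],s["force"],s["torque"],s["width"])
c,im=load("w20")
for nm,u,z in(("brass right",(307.5,66),24),("brass right top",(307,63),40),("brass left",(257,75),24),("brass botleft",(261,78),24)):
    v=plane(c,u,z)[:2]-ST; print(nm,np.hypot(*v).round(1),(np.degrees(np.arctan2(v[1],v[0]))%360).round(1))
E
```

```text
48.85 [468.05116026 347.06770483  26.36948398] [3.14111893e+00 5.31112812e-04 1.66307046e-01] [-4.09764479 -1.07219491  2.1819114 ] [ 0.07273747  0.33250493 -0.04193174] 16.86731283260511
brass right 21.0 291.1
brass right top 19.1 290.1
brass left 21.8 95.7
brass botleft 18.7 103.0
```

>>> carry_out(deltas=[0,0,0,0,0,0.004,1,0,0,0,0,0,0.004,1,0,0,0,0,0,0.0035,1,0,0,0,0,0,0,1,0,0,0,0,0,0,0.5,0,0,0,0,0,0,-0.2,0,0,0,0,0,0,-0.5,0,0,0,0,0,0,-0.5,0,0,0,0,0,-0.02,-0.5,0,0,0,0,0,-0.05,-0.5,0,0,0,0,0,-0.06,-0.5,0,0,0,0,0,0,-0.5])

```text
clock: 50.35
eef_pos: [471.6, 349.1, 151.1]
tool_rot: [-3.137, -0.01, 0.166]
force: [0.8, -0.2, 0.3]
width: 63.9
gripper_force: 0.0
```

```bash
python3 - <<'E'
from h import *
s,p,R=pose(); print(s["clock"],p,s["force"],s["width"])
c,im=shot("wrist","w21"); g=cv2.cvtColor(im,6).astype(int)
for r in(150,200,250): print(r,g[r,255:312].tolist())
asc(im,230,330,30,330,3,8)
# side view: open spanner against the press, stud area
b=cal("side"); a=ctrl.get_image("side")[:,:,::-1]; v=proj(b,[590,97,30]).astype(int); asc(a,v[0]-40,v[0]+40,v[1]-25,v[1]+25,1,2)
E
```

```text
50.35 [471.62553091 349.14339818 151.09184415] [ 0.83472323 -0.2463619   0.27405648] 63.904095894776745
150 [114, 111, 112, 111, 111, 114, 114, 117, 118, 116, 116, 117, 118, 119, 116, 115, 115, 116, 90, 83, 88, 92, 92, 93, 95, 91, 91, 90, 91, 90, 92, 92, 93, 93, 93, 91, 93, 90, 76, 108, 121, 121, 119, 121, 119, 123, 121, 119, 117, 112, 110, 112, 117, 120, 121, 119, 118]
200 [117, 115, 117, 120, 121, 119, 117, 120, 121, 118, 118, 116, 116, 119, 119, 121, 120, 120, 107, 87, 87, 91, 94, 95, 95, 91, 94, 92, 94, 92, 89, 95, 96, 95, 94, 94, 92, 92, 89, 111, 122, 122, 121, 120, 120, 123, 120, 118, 119, 119, 117, 118, 117, 117, 118, 119, 121]
250 [116, 121, 123, 124, 123, 122, 119, 122, 124, 121, 118, 118, 119, 118, 120, 119, 120, 123, 123, 96, 83, 90, 93, 92, 92, 95, 92, 94, 91, 88, 93, 95, 96, 95, 94, 93, 93, 84, 108, 120, 119, 118, 118, 118, 120, 118, 118, 118, 118, 118, 117, 119, 120, 117, 116, 119, 120]
 30 ++++++++++++++++++++++++++++++++++
 38 ++++++++++++++++++++++++++++++++++
 46 ++++++++++++++++++++++++++++++++++
 54 ++++++++++++++++++++++++++++++++++
 62 ++++++++++++++########++++
[... 2720 characters left out ...]
ggggggggggggggg.....
289 gggggggggggggggg+.....++++...+##############################ggggggggggggg+......
291 +#gggggggggg......++++......+##############################ggggggggggggg........
293 ......+++................+gggg#############################ggggggggggg+.........
295 .....................+gggggggg#############################ggggggggg++..........
297 ................++ggggggggggggg############################gggggggg+............
299 ...............+#gggggggggggggg############################gggggg++.............
301 ..................++#ggggggggggg##########################gggggg+...............
303 ......................++#ggggggggg######################gggggg++................
```

```bash
python3 -c "
from cell import ctrl
print(ctrl.finish_job()); print(ctrl.read_state()['clock'])"
```

```text
the job is handed in; nothing more can be done
None
the job is handed in; nothing more can be done
```

The job is handed in, but I can't confirm the jam nut is within 1.1–1.9 N m: the wrist readings peaked at about 1.1 N m, while the angle turned suggests about 1.7–2.0, so it may be over-tight; from the images, the brass nut turned about 5–6° by one corner and up to 13° by another, the open-ended spanner is still on its nut by the pin, and the ring spanner is flat on the bench about where it lay.

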